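# Fetch the plane from behind the small things in the tool tray

### The arm

A 7-joint arm with a two-finger parallel gripper is mounted at the origin on a cart in front of the work surface, level with it; the furniture and walls round the work are solid. World frame = base frame: x ahead of the robot, y to its left, z up, the work surface at z = 0. Lengths are in m, angles in rad, forces in N, time in s.
With the tool pointing down it reaches from about 0.425 to 0.925 m from the base axis. Payload 6.8 kg.
Tool frame: the origin (TCP) lies midway between the tips of the shut fingers; the grasp point (between the pads) lies 19 mm behind it; z points along the fingers, y is the direction in which the jaws open and shut (so a half turn about z gives the same grasp; the last joint's range is limited). The gripper opens to 85 mm and grips with 20 to 120 N. Pads are 22 mm wide; open, the fingers measure 114 mm over their backs; the gripper's body (76 mm by 85 mm) begins 54 mm behind the grasp point. The pads swing forward as they close: fully open they stand 13 mm farther back than shut.
Start: joints at [-1.338, 0.477, 0.022, 1.555, -0.011, 1.109, -0.083], TCP at [0.226, 0.636, 0.231] pointing down, gripper open.
Joint ranges: [-2.96, 2.96], [-0.34, 2.1], [-1.41, 1.46], [0.24, 2.44], [-1.37, 4.51], [0.17, 1.92], [-2.96, 2.96]. Speed limits (rad/s): [2.39, 2.39, 3.14, 3.14, 3.14, 3.14, 3.14].

### API

Orientations are given as a unit quaternion [w, x, y, z].
In Python, from station import bot, vision gives the robot as it stands.
- The arm moves only by the tool move_arm, never from a script. Its argument "increments" is text: rows parted by semicolons, each of 7 numbers parted by spaces: the opening, from 0 (shut) to 1 (fully open), then the shift along the world's x, y, z in mm, then the turn, a rotation vector about the world's x, y, z in rad. In form: grip x y z rx ry rz; .... A call has exactly 8 rows; each row shifts and turns the commanded pose from where the row before left it; what a row does not reach is not made up. A row lasts 1/8 s, in which the tool goes at most 62.5 mm and 10.7 degrees, less where a joint would pass 70% of its speed; a pose out of reach is approached as far as the arm can. A call with a gripper value outside its range is refused whole. The fingers move at their own pace and stop on an object; "newtons" is the grip in N (left out, the last holds). Time passes only in rows, so rows that do not move let the fingers close, or fill a call up. It gives the time, the measured TCP pose, the force and the opening at its end, in the units of the state.
- bot.get_obs(): the state, without advancing time (a new reading comes with each control period).
- vision.read_camera(name): name is "side" or "top"; returns (picture, depth): 400x640x3 uint8, red, green, blue; 400x640 float32, m along the optical axis (not along the pixel's ray), 0 where there is no reading.
- vision.calibration(name): a dict with "fx", "fy", "cx", "cy" (pixels), "R" (3x3) and "t" (3): a world point X has camera coordinates R X + t. Camera axes: x right, y down, z forward; pixel columns grow to the right and rows downward; lengths in m; the calibration is good to about 2 mm. A picture is of the moment at which its call begins. calibration takes no time and is no camera call.
- bot.hand_in(): hands the job in, once; it reports no verdict.
The state is a dict: "t": time; "q": joint angles; "joint_vel": joint speeds; "joint_torque": joint torques, N m; "eef_pos": TCP position; "tool_rot": TCP orientation; "contact_force": force on the tool from outside, world axes, zero at the start; "torque": the same for the moment, N m; "gripper_width": opening from 0.0 (shut) to 1.0 (fully open).
Only numpy, scipy, OpenCV 4.12 (cv2) and the standard library are available. Lean on these libraries where they do the work, as an engineer would, in place of code of your own. Each camera call takes 0.05 s, during which the arm holds its last target.

### The job

Clear the tin of tacks, the cork sanding block and the rubber stamp out of the tool tray onto the flat cork mat, then take the plane from behind them and set it sole down inside the lipped wooden rest, lying along it. After that put the three small things back upright, each on the very spot in the tray where it stood, and leave the plane in its rest. Keep the tin upright all the while, and leave the tape roll and the awl alone.

Things in the scene. Friction and masses are not known exactly. Their poses are not given: they have to be found in the camera images.
- tool_tray: Fixed open tray of light wood, 168 mm (x) by 282 mm (y), origin under its centre. Floor 8 mm above the underside; rim all round 6 mm thick, its top 16 mm above the underside. The rear half (+x) is one long bay for the plane; the front half (-x) has three bays parted by flush dark inlaid lines (no height), bay centres at x = -42 mm and y = -78, 0, +78 mm in the tray's frame. Yaw within about 0.1 rad of 0. On the stand in front of the robot, rather to the right.
- cork_mat: Fixed flat cork mat, 110 mm (x) by 210 mm (y), 4 mm thick, origin under its centre: the side area for things cleared away; it has room for three things in a row along y. Lies either to the left of the tray or beyond it (changes places with the plane rest).
- plane_rest: Fixed dark wood rest for the plane, 87 mm (x) by 221 mm (y), origin under its centre. Floor 6 mm above the underside, inside a lip 6 mm thick whose top is 10 mm above the underside; the inside measures 75 mm (x) by 209 mm (y). The plane lies in it along y, either way round.
- block_plane: Metal plane, 51 (x) by 185 (y) by 69 mm high, 0.5 kg: wooden tote towards +y, round knob towards -y, iron between; origin at the centre of the sole's underside. Lies along y in the tray's rear bay, close behind the small things. From y = -45 to +5 mm its cheeks are over 20 mm high, 51 mm apart outside: grip it across them near y = -14 mm (centre of mass near y = 0), tips about 6 mm above the underside.
- tack_tin: Open round blue tin of copper tacks, 55 mm in diameter, 21 mm high, 60 g, the tacks fixed in it; origin at the centre of its underside, z up. Stands in one of the three front bays. Can be gripped across its outside.
- sanding_block: Plain cork sanding block, 42 mm (its x) by 68 mm (its y), 30 mm high, 50 g; origin at the centre of its underside. Stands in one of the three front bays with its long side (y) pointing along the tray's x axis, so that its 42 mm width lies along the row of bays.
- rubber_stamp: Hand stamp standing upright: wooden base 32 mm (x) by 44 mm (y), 20 mm high, with a turned round knob about 24 mm thick above it, up to 68 mm; 60 g; origin at the centre of its underside. Stands in one of the three front bays. Best gripped by the knob, about 45 to 50 mm above the underside.
- tape_roll: Roll of pale masking tape lying flat, 98 mm across, 25 mm high, origin at the centre of its underside; lies on the stand beside the work, to be left alone.
- awl: Scratch awl lying on the right edge of the stand, pointing at the robot: brown handle 28 mm thick and a thin spike, 166 mm long in all (its y), origin under its middle; to be left alone.

How it is judged:
By the outcome, as a careful person would: the job done as asked, in the order asked, and still so for the second after the job is handed in, with the robot touching nothing.
It also fails if it takes over 131 s, if anything falls off the work surface, if the arm or the gripper's body presses on something with over 40 N, if the wrist force passes 120 N, or if a joint passes its speed limit or range.

## Working session

There is one attempt and no reset: what is moved stays moved. The work goes in short steps, Python scripts to look and compute and a tool call to move; the robot and the scene stay as the last step left them, time stands still between calls to the robot, and variables do not carry over. Pictures are saved under pics/ and viewed, and the job is handed in when it is done.

Besides the shell and the picture viewer there is one more tool, called after "Call:" as name(argument=value, ...) on one line, values as JSON. move_arm: Moves the arm, as the interface text tells. Its arguments: {"type":"object","properties":{"increments":{"type":"string"},"newtons":{"type":"number"}},"required":["increments"]}

```bash
ls; mkdir -p pics; python3 - <<'E'
from station import bot, vision
import cv2,numpy as np
o=bot.get_obs(); print(o)
for n in("top","side"):
    p,d=vision.read_camera(n); cv2.imwrite(f"pics/{n}0.png",p[:,:,::-1]); np.save(f"{n}0.npy",d); 
    c=vision.calibration(n); print(n,c)
E
```

```text
pics
{'t': 0.0, 'q': array([-1.3381051 ,  0.47778132,  0.02232359,  1.55645558, -0.01146824,
        1.10927846, -0.08309865]), 'joint_vel': array([ 1.56334485e-03,  7.50206637e-04, -1.32052015e-03, -1.17732082e-03,
       -2.24991103e-03,  2.55354487e-04, -9.92778940e-05]), 'joint_torque': array([-2.31965705e-04, -5.96436489e+01,  1.60788082e+00, -2.81206888e+01,
        1.25232182e-02,  8.86150432e-03,  2.04654657e-05]), 'eef_pos': array([0.22542406, 0.63562346, 0.23033625]), 'tool_rot': array([-7.58412564e-05,  1.69546837e-01,  9.85521722e-01, -8.94120872e-04]), 'contact_force': array([ 0.05020358, -0.39091751,  0.43479298]), 'torque': array([ 0.03651786,  0.01952665, -0.0195978 ]), 'gripper_width': 1.0020031458919696}
top {'fx': 382.31801037001367, 'fy': 382.31801037001367, 'cx': 318.11307943270924, 'cy': 198.0904042731459, 'R': array([[ 0.01603423, -0.99983063,  0.00903439],
       [-0.99371556, -0.01693595, -0.11064614],
       [ 0.11078041, -0.00720348, -0.9938188 ]]), 't': array([-0.02564874,  0.55697101,  0.82309475])}
side {'fx': 365.109158332461, 'fy': 365.109158332461, 'cx': 309.9709172355491, 'cy': 204.66818654099808, 'R': array([[ 0.89988954, -0.43569026, -0.01930825],
       [-0.29379932, -0.5729145 , -0.76514766],
       [ 0.3223054 ,  0.69422113, -0.64356527]]), 't': array([-0.51559731,  0.1663097 ,  0.80617305])}
```

View pics/top0.png

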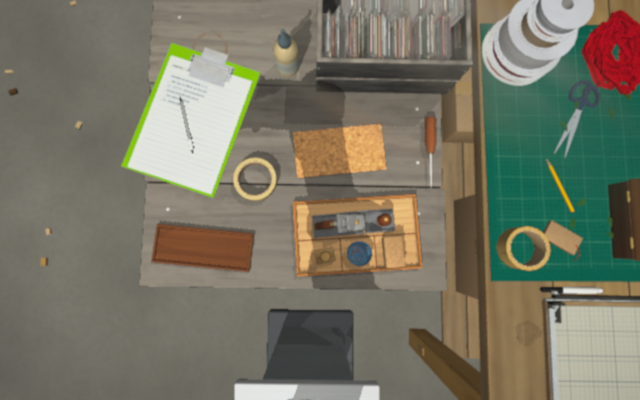

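View pics/side0.png

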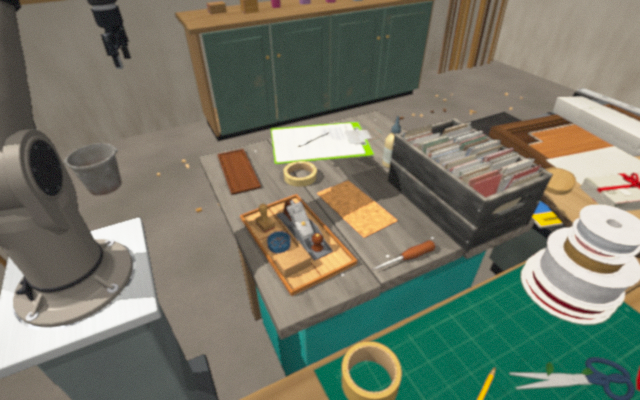

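```bash
cat > h.py <<'E'
from station import bot, vision
import cv2,numpy as np
C={n:vision.calibration(n) for n in("top","side")}
def onplane(n,u,v,z):
    c=C[n]; r=c["R"].T@np.array([(u-c["cx"])/c["fx"],(v-c["cy"])/c["fy"],1]); o=-c["R"].T@c["t"]
    return o+r*(z-o[2])/r[2]
def dep(n,u,v,d):
    c=C[n]; return c["R"].T@(np.array([(u-c["cx"])/c["fx"],(v-c["cy"])/c["fy"],1])*d-c["t"])
def proj(n,X):
    c=C[n]; p=c["R"]@np.array(X)+c["t"]; return np.array([p[0]/p[2]*c["fx"]+c["cx"],p[1]/p[2]*c["fy"]+c["cy"]])
def tri(pt,ps):
    A=[];b=[]
    for n,(u,v) in(("top",pt),("side",ps)):
        c=C[n];R,t=c["R"],c["t"]
        for k,(f,cc,w) in enumerate((("fx","cx",u),("fy","cy",v))):
            m=(w-c[cc])/c[f]; A.append(R[k]-m*R[2]); b.append(m*t[2]-t[k])
    s=np.linalg.lstsq(np.array(A),np.array(b),rcond=None); return s[0]
def cloud(n,d):
    c=C[n]; v,u=np.mgrid[0:400,0:640]; P=np.stack([(u-c["cx"])/c["fx"]*d,(v-c["cy"])/c["fy"]*d,d],-1)
    return (P-c["t"])@c["R"]
def crop(p,x0,y0,x1,y1,s,f):
    q=cv2.resize(p[y0:y1,x0:x1],None,fx=s,fy=s,interpolation=cv2.INTER_CUBIC)
    if q.ndim==3: 
        for u in range(x0-x0%10+10,x1,10): cv2.putText(q,str(u),((u-x0)*s,8),0,.3,(255,255,255)); cv2.line(q,((u-x0)*s+s//2,8),((u-x0)*s+s//2,14),(255,255,255))
        for w in range(y0-y0%10+10,y1,10): cv2.putText(q,str(w),(0,(w-y0)*s+s//2+4),0,.3,(255,255,255)); cv2.line(q,(20,(w-y0)*s+s//2),(26,(w-y0)*s+s//2),(255,255,255))
    cv2.imwrite(f,q)
E
python3 - <<'E'
from h import *
t=cv2.imread("pics/top0.png"); s=cv2.imread("pics/side0.png")
crop(t,285,115,430,285,5,"pics/t1.png") if 0 else crop(t,285,185,430,285,5,"pics/t1.png")
crop(t,145,115,395,275,3,"pics/t2.png")
crop(s,235,185,365,295,5,"pics/s1.png")
crop(s,200,130,400,260,4,"pics/s2.png")
d=np.load("top0.npy"); print((d>0).mean()); P=cloud("top",d)
Z=np.round(P[...,2]*1000).astype(int)
for v in range(196,278,4): print(v,Z[v,290:428:4])
E
```

```text
0.9960859375
196 [  0  -1   0  -1  -1  -1  -1  -1   0  -1  -2  -2  -3  -1  -5  -1   0  -2
  -3 880  -1   0  -2  -3  13  11  16  14  16  13  14  15  -3  -2   0]
200 [-1 -4  0 -4 -2 -1 -1 -3 14 15 12 14 15 15 14 13 14 13 10  6  8  8  7  7
  9  6  8  6  3 10  8 14  1 -4 -3]
204 [ -4  16  12   7   7   7   8   6   7   4   7   6   4   6   8   9   9   7
   6   7   6   7   6   7   8   5   5   4   8 880   6  11  -1  -2  -3]
208 [-1 16  6  5 10  9  6  6  7  7  5  8  8  7  7  5  5  6  6  8  7  7  6  5
  8  8  8  4  7  6  8 10 -3 -1 -2]
212 [ 0 14  6  7  9  8  9  9  7  5  6  8  7  8 33 33 36 37 32 16  8 12  9 11
 14 12  9  8  9  6  8  7 -1 -1  0]
216 [-6 12  6  9  8  7 13 17 14 14 13 12 67 63 63 57 46 35 26 11 10 15 11 49
 50 43  2  7  7  7  6  4 -1  0 -2]
220 [-1 15  9  7  6  6 10 15 10 13 14 12 69 68 61 54 48 38 27 10 10 10 17 52
 55 51 10  7  5  8  4  6 15 -4  0]
224 [ -2  15   8  10   6   6  10  34  57  66  69  74  70  64  62 880  48  40
  28  13   9  11  12  47  51  12   9   8   6   4   6   3  15   1  -1]
228 [-2 -1  6  4  6  6 10 34 54 62 67 13 74 67 58 59 49 39 28 12  9 12 11 11
 10  9 10
[... 739 characters left out ...]
 8  7  6  8 11  9  7  9  8  7  8  5
 35 35 34 38 38  5  5  7  6 -1 -2]
260 [-1 -1 16  5  4  4  8 27 71 75 27 28  4  7  7  9 13  6  8 11 24  6  6  6
 34 38 35 37 38  9  6  7  4 -1 -1]
264 [ -2   1  15   6   6   8   9  27   7   7   9   5   9   7   6   7  29   8
   8  27   8  11   7   6 880  37  35  37  37   4   4   8   5  14  -1]
268 [-1 -3 16  7  6  8  6  4  6  8  8  7  8  6  6  8  8  8  6  9  5  8  6 10
 15 14 14 17 17 17 13 14 16 13 -3]
272 [ 1 -1 17  7  9  9  7  9  9 14 15 16 15 11 13 15 16 18 15 -4 -1 -3  0 -2
 -1 -1 -1 -3 -1  0 -2 -2 -3 -2  0]
276 [ -1   0  16  14  -3  -4  -2  -1   0  -2   1   0  -1  -3  -1 880  -1  -2
  -1  -2  -2  -1  -4   1  -1  -3  -5  -1  -1   1  -4   1  -2  -3  -2]
```

View pics/t1.png

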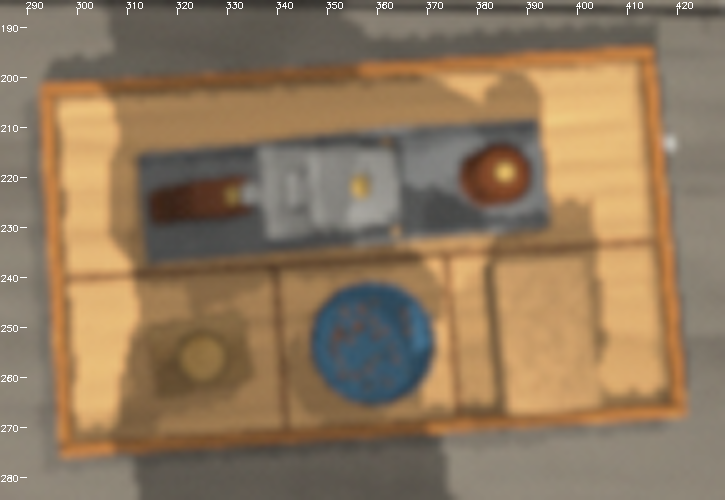

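View pics/t2.png

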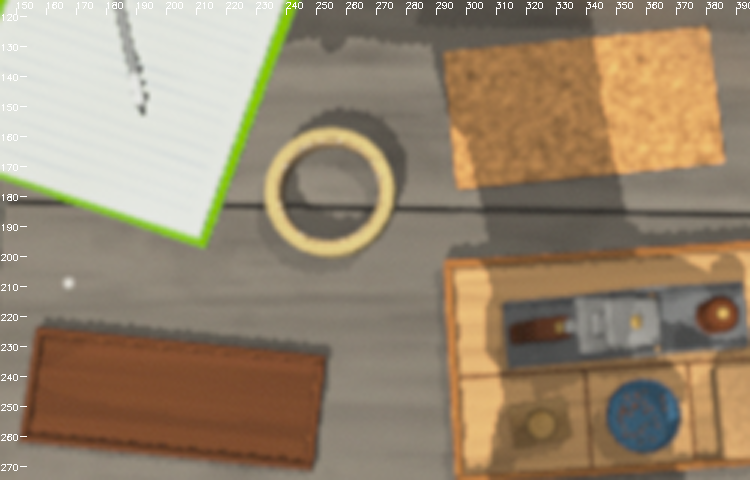

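View pics/s1.png

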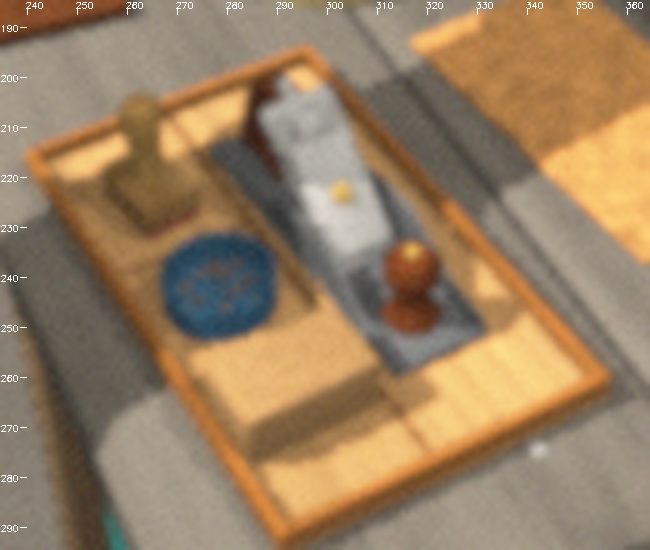

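View pics/s2.png

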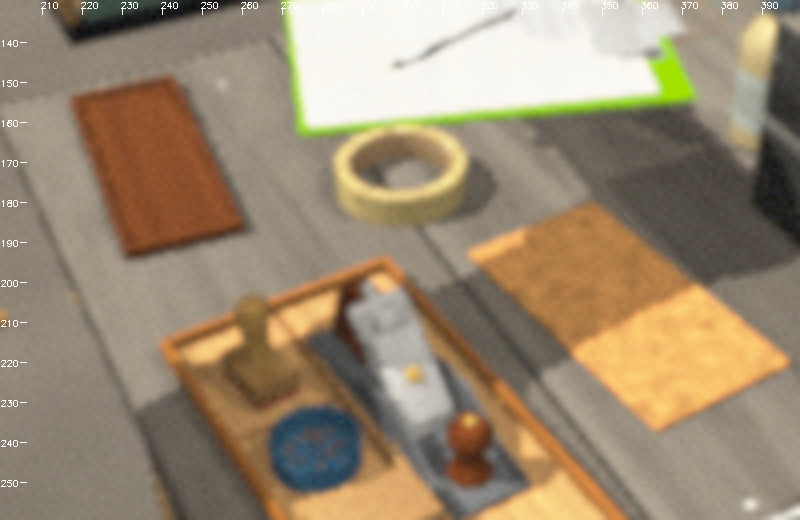

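```bash
cat > fit.py <<'E'
from h import *
from scipy.optimize import least_squares
for n in C: print(n, -C[n]["R"].T@C[n]["t"])
T=lambda x,y:(285+x/5-.4,185+y/5-.4)
S=lambda x,y:(235+x/5-.4,185+y/5-.4)
T2=lambda x,y:(145+x/3-.33,115+y/3-.33)
S2=lambda x,y:(200+x/4-.4,130+y/4-.4)
def fit(name,pts):
    # pts: (cam,uv,local xyz)
    def f(p,zs=True):
        c,s=np.cos(p[3]),np.sin(p[3]); r=[]
        for n,uv,L in pts:
            r+=list(proj(n,[p[0]+c*L[0]-s*L[1],p[1]+s*L[0]+c*L[1],p[2]+L[2]])-uv)
        return np.array(r)
    r=least_squares(f,[.5,0,0,0]); print(name,np.round(r.x,4),"res",np.round(r.fun,1)); 
    for n in ("top","side"):
        q=[p for p in pts if p[0]==n]
        if len(q)>1:
            g=lambda p:np.concatenate([proj(m,[p[0]+np.cos(p[2])*L[0]-np.sin(p[2])*L[1],p[1]+np.sin(p[2])*L[0]+np.cos(p[2])*L[1],L[2]+Z])-uv for m,uv,L in q])
            Z=r.x[2]; k=least_squares(g,[.5,0,0]); print("   ",n,np.round(k.x,4))
    return r.x
def box(sx,sy,z): return {(a,b):(a*sx/2,b*sy/2,z) for a in(-1,1) for b in(-1,1)}
b=box(.168,.282,.016)
fit("tray",[("top",T(40,87),b[1,1]),("top",T(653,47),b[1,-1]),("top",T(685,413),b[-1,-1]),("top",T(63,456),b[-1,1]),
 ("side",S(28,152),b[-1,1]),("side",S(310,47),b[1,1]),("side",S(610,378),b[1,-1]),("side",S(287,543),b[-1,-1])])
b=box(.11,.21,.004)
fit("mat",[("top",T2(443,52),b[1,1]),("top",T2(709,27),b[1,-1]),("top",T2(724,162),b[-1,-1]),("top",T2(459,189),b[-1,1]),
 ("side",S2(468,255),b[-1,1]),("side",S2(595,202),b[1,1]),("side",S2(790,360),b[1,-1]),("side",S2(657,432),b[-1,-1])])
b=box(.087,.221,.010)
fit("rest",[("top",T2(40,324),b[1,1]),("top",T2(328,352),b[1,-1]),("top",T2(313,468),b[-1,-1]),("top",T2(22,438),b[-1,1]),
 ("side",S2(72,96),b[-1,1]),("side",S2(172,77),b[1,1]),("side",S2(243,226),b[1,-1]),("side",S2(127,251),b[-1,-1])])
b=box(.051,.185,.005)
fit("plane",[("top",T(137,153),b[1,1]),("top",T(538,120),b[1,-1]),("top",T(550,230),b[-1,-1]),("top",T(145,262),b[-1,1]),
 ("side",S(402,370),b[-1,-1]),("side",S(487,323),b[1,-1]),("side",S(213,147),b[-1,1])])
b=box(.068,.042,.030)
fit("block",[("top",T(493,260),b[1,1]),("top",T(592,252),b[1,-1]),("top",T(603,405),b[-1,-1]),("top",T(503,414),b[-1,1]),
 ("side",S(187,365),b[-1,1]),("side",S(302,305),b[1,1]),("side",S(382,368),b[1,-1]),("side",S(250,440),b[-1,-1])])
for z in(.008,.029): print("tin",z,onplane("top",*T(373,344),z),onplane("side",*S(219,286),z), tri(T(373,344),S(219,280)))
print("knob",tri(T(202,357),S(139,100)),onplane("top",*T(202,357),.074))
for c in [(148,330),(241,318),(250,380),(157,397)]: print("stamp",onplane("top",*T(*c),.028)[:2])
print("tape",onplane("top",*T2(331,192),.025))
E
python3 fit.py
```

```text
top [ 0.46269924 -0.01028242  0.87986545]
side [ 0.25300838 -0.68902185  0.63612117]
tray [ 0.4795 -0.1054 -0.0042  0.0823] res [-0.2 -0.9  0.  -0.9  0.7  0.  -0.4 -0.  -0.9  0.6 -0.3  0.2  0.5  0.4
 -1.  -0.2]
    top [ 0.4785 -0.1054  0.0822]
    side [ 0.4807 -0.1051  0.0813]
mat [ 0.675  -0.0648 -0.0026  0.118 ] res [ 0.3 -0.4 -0.  -0.6  0.6 -0.1 -0.6 -0.2 -0.5 -0.2 -0.9  0.   0.2  0.9
 -0.3 -0.1]
    top [ 0.6742 -0.0646  0.1185]
    side [ 0.6762 -0.0645  0.1161]
rest [ 0.4456  0.2411 -0.0021 -0.0847] res [-0.7 -0.3  0.1  0.2  0.5  0.3 -0.4  0.3 -0.5  0.3  1.  -0.4  0.8 -0.2
 -0.4  0.8]
    top [ 0.4458  0.2409 -0.0848]
    side [ 0.4453  0.2425 -0.0837]
plane [ 0.5057 -0.0972  0.0079  0.1017] res [-0.3 -0.7  0.4 -1.   0.4 -0.6 -0.  -0.  -1.3  0.4  0.4  0.8 -1.5 -0.6]
    top [ 0.5043 -0.097   0.0968]
    side [ 0.5078 -0.0971  0.0999]
block [ 0.4405 -0.1846  0.0036  0.1354] res [-1.   1.2 -2.   0.5  0.3  0.9  1.3  1.5  1.6  1.2  4.9  0.3 -0.8 -0.7
 -1.2 -1.4]
    top [ 0.4427 -0.1854  0.0735]
    side [ 0.4382 -0.1839  0.217 ]
tin 0.008 [ 0.4356871 -0.1114846  0.008    ] [ 0.44030936 -0.10111846  0.008     ] [ 0.43688975 -0.11014113  0.02178428]
tin 0.029 [ 0.43633773 -0.10904702  0.029     ] [ 0.43404732 -0.12077386  0.029     ] [ 0.43688975 -0.11014113  0.02178428]
knob [ 0.4317822  -0.03252421  0.07606681] [ 0.43123671 -0.03243804  0.074     ]
stamp [ 0.44086385 -0.00968824]
stamp [ 0.44677048 -0.05070667]
stamp [ 0.41974704 -0.05499189]
stamp [ 0.41171944 -0.01414846]
tape [0.59970273 0.12679823 0.025     ]
```

Call:
move_arm(increments="0.6 28 -45 0 0 0 0.053;0.6 28 -45 0 0 0 0.053;0.6 28 -45 0 0 0 0.053;0.6 28 -45 0 0 0 0.053;0.6 28 -45 0 0 0 0.053;0.6 28 -45 0 0 0 0.053;0.6 28 -45 0 0 0 0.053;0.6 28 -45 0 0 0 0.053", newtons=30)

```text
t: 1.1
eef_pos: [0.4501, 0.2745, 0.2311]
tool_rot: [-0.0, -0.042, 0.999, -0.0]
contact_force: [1.1, 0.5, 1.0]
gripper_width: 0.598
```

```bash
cat > st.py <<'E'
from station import bot
import numpy as np,sys
o=bot.get_obs(); w,x,y,z=o["tool_rot"]
from scipy.spatial.transform import Rotation as R
M=R.from_quat([x,y,z,w]).as_matrix()
print("t",round(o["t"],2),"tcp",np.round(o["eef_pos"]*1000,1),"yaw",round(np.arctan2(-M[0,1],M[1,1]),4),"tilt",np.round(M[:2,2],4),"q",np.round(o["q"],2),"F",np.round(o["contact_force"],1),"g",round(o["gripper_width"],3))
if len(sys.argv)>1:
    a=[float(v) for v in sys.argv[1:]]; print("delta mm",np.round(np.array(a[:3])-o["eef_pos"]*1000,1), "dyaw",a[3]-np.arctan2(-M[0,1],M[1,1]) if len(a)>3 else "")
E
python3 st.py 431.2 -32.4 36 .082
```

```text
t 1.1 tcp [450.1 274.5 231.1] yaw 0.085 tilt [-0.0003 -0.0002] q [-0.75  0.23  0.1   1.91 -0.03  1.    1.02] F [1.1 0.5 1. ] g 0.598
delta mm [ -18.9 -306.9 -195.1] dyaw -0.002999940781868965
```

Call:
move_arm(increments="0.6 -2.7 -43.8 -15 0 0 0;0.6 -2.7 -43.8 -15 0 0 0;0.6 -2.7 -43.8 -15 0 0 0;0.6 -2.7 -43.8 -15 0 0 0;0.6 -2.7 -43.8 -15 0 0 0;0.6 -2.7 -43.8 -15 0 0 0;0.6 -2.7 -43.8 -10 0 0 0;0.6 0 0 0 0 0 0")

```text
t: 2.1
eef_pos: [0.4293, -0.0336, 0.1305]
tool_rot: [-0.001, -0.039, 0.999, -0.001]
contact_force: [0.4, -0.0, -0.2]
gripper_width: 0.598
```

```bash
python3 st.py 431.2 -32.4 36 .082
```

```text
t 2.1 tcp [429.3 -33.6 130.5] yaw 0.0771 tilt [-0.0023 -0.0012] q [-0.3   0.22  0.27  2.22 -0.09  0.71  1.67] F [ 0.4 -0.  -0.2] g 0.598
delta mm [  1.9   1.2 -94.5] dyaw 0.00490850929727836
```

Call:
move_arm(increments="0.6 1.5 1 -30 0 0 0;0.6 0 0 -35 0 0 0;0.6 0 0 -20 0 0 0;0.6 0 0 -9 0 0 0;0.2 0 0 0 0 0 0;0.2 0 0 0 0 0 0;0.2 0 0 0 0 0 0;0.2 0 0 0 0 0 0")

```text
t: 3.1
eef_pos: [0.4325, -0.0293, 0.0377]
tool_rot: [0.0, -0.042, 0.999, 0.0]
contact_force: [-0.6, 0.3, -0.6]
gripper_width: 0.256
```

```bash
python3 st.py 431.2 -32.4 36 .082; python3 - <<'E'
from h import *
p,d=vision.read_camera("side"); crop(p[:,:,::-1].copy(),220,150,380,290,5,"pics/s3.png")
E
```

```text
t 3.1 tcp [432.5 -29.3  37.7] yaw 0.0832 tilt [0.0009 0.0002] q [-0.25  0.41  0.2   2.27 -0.18  0.47  1.76] F [-0.6  0.3 -0.6] g 0.256
delta mm [-1.3 -3.1 -1.7] dyaw -0.0011954056415684339
```

View pics/s3.png

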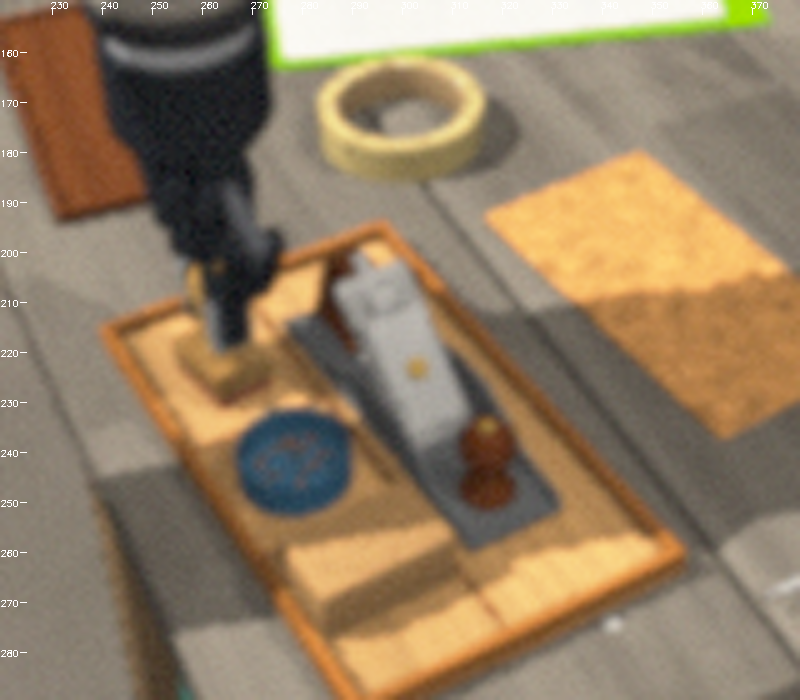

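Call:
move_arm(increments="0.2 0 0 45 0 0 0;0.2 0 0 50 0 0 0;0.2 42 6 0 0 0 0;0.2 42 6 0 0 0 0;0.2 42 6 0 0 0 0;0.2 42 6 0 0 0 0;0.2 42 6 0 0 0 0;0.2 0 0 0 0 0 0")

```text
t: 4.15
eef_pos: [0.6446, 0.0016, 0.132]
tool_rot: [0.001, -0.042, 0.999, -0.0]
contact_force: [-0.6, -0.4, -0.1]
gripper_width: 0.255
```

```bash
python3 st.py 642 0 35 .082
```

```text
t 4.15 tcp [644.6   1.6 132. ] yaw 0.0846 tilt [0.0016 0.    ] q [-0.29  0.54  0.26  1.73 -0.17  0.89  1.7 ] F [-0.6 -0.4 -0.1] g 0.255
delta mm [ -2.6  -1.6 -97. ] dyaw -0.0026034711949705913
```

Call:
move_arm(increments="0.2 -1 -1 -40 0 0 0;0.2 0 0 -35 0 0 0;0.2 0 0 -15 0 0 0;0.2 0 0 -4 0 0 0;0.2 0 0 -2 0 0 0;0.2 0 0 0 0 0 0;0.2 0 0 0 0 0 0;0.2 0 0 0 0 0 0")

```text
t: 5.15
eef_pos: [0.6415, -0.0004, 0.0368]
tool_rot: [0.0, -0.042, 0.999, 0.0]
contact_force: [-0.3, 0.2, -0.8]
gripper_width: 0.25
```

```bash
python3 st.py 642 0 34 .082
```

```text
t 5.15 tcp [ 6.415e+02 -4.000e-01  3.680e+01] yaw 0.0832 tilt [0.0007 0.0001] q [-0.26  0.66  0.23  1.79 -0.21  0.72  1.73] F [-0.3  0.2 -0.8] g 0.25
delta mm [ 0.5  0.4 -2.8] dyaw -0.001194846347506301
```

Call:
move_arm(increments="0.2 0 0 -2 0 0 0;0.2 0 0 -1 0 0 0;0.2 0 0 0 0 0 0;0.6 0 0 0 0 0 0;0.6 0 0 0 0 0 0;0.6 0 0 0 0 0 0;0.6 0 0 40 0 0 0;0.6 0 0 50 0 0 0")

```text
t: 6.15
eef_pos: [0.6402, -0.0004, 0.1231]
tool_rot: [-0.002, -0.042, 0.999, -0.0]
contact_force: [0.5, 0.3, 0.5]
gripper_width: 0.602
```

```bash
python3 st.py 442.7 -185.5 133 .082; python3 - <<'E'
from h import *
p,d=vision.read_camera("side"); crop(p[:,:,::-1].copy(),220,150,400,290,4,"pics/s4.png")
p,d=vision.read_camera("top"); crop(p[:,:,::-1].copy(),270,110,430,280,4,"pics/t4.png")
E
```

```text
t 6.15 tcp [ 6.402e+02 -4.000e-01  1.231e+02] yaw 0.0832 tilt [-0.003  -0.0004] q [-0.29  0.55  0.26  1.75 -0.18  0.87  1.71] F [0.5 0.3 0.5] g 0.602
delta mm [-197.5 -185.1    9.9] dyaw -0.0012464254886250942
```

View pics/s4.png

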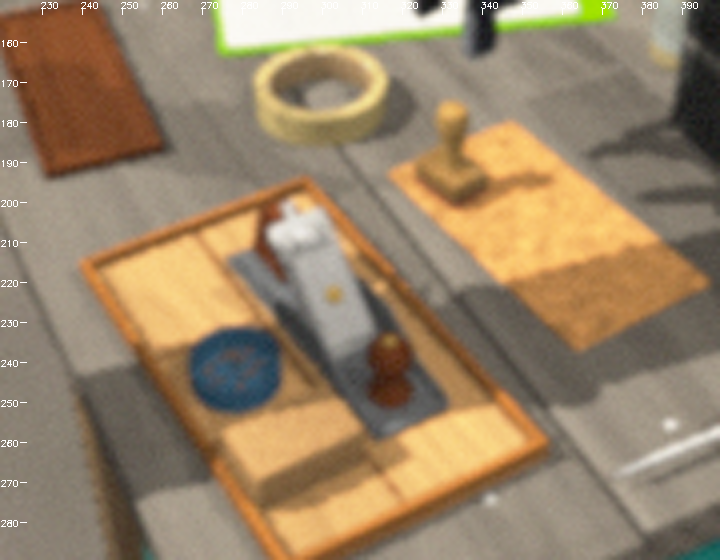

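View pics/t4.png

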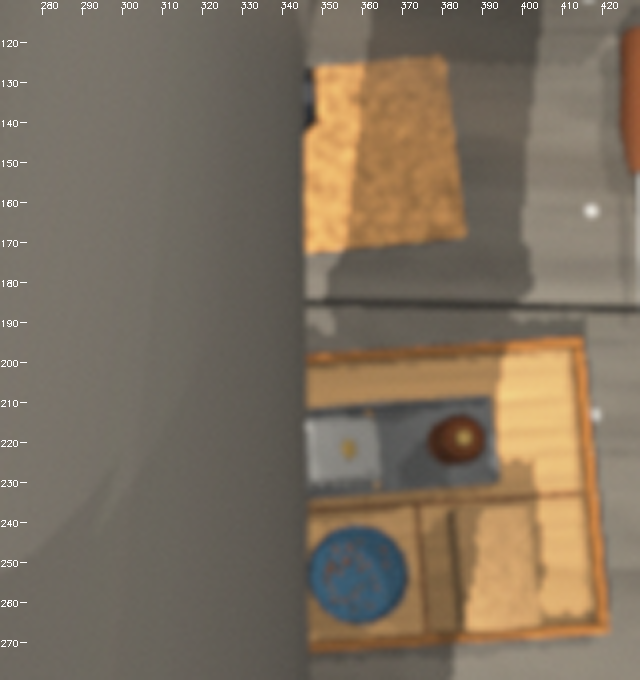

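Call:
move_arm(increments="0.65 -39.5 -37 4 0 0 0;0.65 -39.5 -37 0 0 0 0;0.65 -39.5 -37 0 0 0 0;0.65 -39.5 -37 0 0 0 0;0.65 -39.5 -37 0 0 0 0;0.65 0 0 -20 0 0 0;0.65 0 0 -10 0 0 0;0.65 0 0 0 0 0 0")

```text
t: 7.25
eef_pos: [0.4436, -0.1847, 0.0966]
tool_rot: [-0.001, -0.042, 0.999, 0.0]
contact_force: [1.2, -0.3, 0.3]
gripper_width: 0.651
```

```bash
python3 st.py 442.5 -184.8 16 .082
```

```text
t 7.25 tcp [ 443.6 -184.7   96.6] yaw 0.0844 tilt [-0.0016  0.0004] q [ 0.01  0.36  0.3   2.14 -0.17  0.66  2.09] F [ 1.2 -0.3  0.3] g 0.651
delta mm [ -1.1  -0.1 -80.6] dyaw -0.0024146202236988157
```

Call:
move_arm(increments="0.65 -1 0 -30 0 0 0;0.65 0 0 -30 0 0 0;0.65 0 0 -14 0 0 0;0.65 0 0 -6 0 0 0;0.65 0 0 0 0 0 0;0.4 0 0 0 0 0 0;0.4 0 0 0 0 0 0;0.4 0 0 0 0 0 0")

```text
t: 8.25
eef_pos: [0.4434, -0.1856, 0.0182]
tool_rot: [0.001, -0.042, 0.999, -0.0]
contact_force: [-1.5, 0.1, 6.9]
gripper_width: 0.483
```

```bash
python3 st.py 442.5 -184.8 16 .082
```

```text
t 8.25 tcp [ 443.4 -185.6   18.2] yaw 0.0831 tilt [ 0.0017 -0.0003] q [ 0.08  0.51  0.23  2.18 -0.25  0.48  2.16] F [-1.5  0.1  6.9] g 0.483
delta mm [-0.9  0.8 -2.2] dyaw -0.0011051076412748884
```

Call:
move_arm(increments="0.4 0 0 20 0 0 0;0.4 0 0 45 0 0 0;0.4 0 0 30 0 0 0;0.4 45 8.7 0 0 0 0;0.4 45 8.7 0 0 0 0;0.4 45 8.7 0 0 0 0;0.4 45 8.7 0 0 0 0;0.4 45 8.7 0 0 0 0")

```text
t: 9.25
eef_pos: [0.669, -0.1415, 0.1125]
tool_rot: [0.0, -0.042, 0.999, 0.0]
contact_force: [0.7, 0.1, -0.4]
gripper_width: 0.487
```

```bash
python3 st.py 669 -142 15.5 .082
```

```text
t 9.25 tcp [ 669.  -141.5  112.5] yaw 0.0832 tilt [0. 0.] q [-0.08  0.62  0.29  1.65 -0.22  0.9   1.95] F [ 0.7  0.1 -0.4] g 0.487
delta mm [  0.   -0.5 -97. ] dyaw -0.0012438918922321462
```

Call:
move_arm(increments="0.4 0 0 -35 0 0 0;0.4 0 0 -40 0 0 0;0.4 0 0 -15 0 0 0;0.4 0 0 -5 0 0 0;0.4 0 0 -1 0 0 0;0.4 0 0 0 0 0 0;0.4 0 0 0 0 0 0;0.4 0 0 0 0 0 0")

```text
t: 10.25
eef_pos: [0.668, -0.1419, 0.0169]
tool_rot: [0.0, -0.042, 0.999, -0.0]
contact_force: [-0.2, 0.6, 0.1]
gripper_width: 0.487
```

```bash
python3 st.py 669 -142 14.7 .082
```

```text
t 10.25 tcp [ 668.  -141.9   16.9] yaw 0.0832 tilt [ 0.0008 -0.0001] q [-0.06  0.74  0.25  1.69 -0.25  0.74  1.97] F [-0.2  0.6  0.1] g 0.487
delta mm [ 1.  -0.1 -2.2] dyaw -0.0012059282497602908
```

Call:
move_arm(increments="0.4 0 0 -2 0 0 0;0.4 0 0 0 0 0 0;0.4 0 0 0 0 0 0;0.65 0 0 0 0 0 0;0.65 0 0 0 0 0 0;0.65 0 0 30 0 0 0;0.75 0 0 50 0 0 0;0.75 0 0 20 0 0 0")

```text
t: 11.25
eef_pos: [0.6692, -0.1425, 0.1174]
tool_rot: [0.002, -0.041, 0.999, -0.0]
contact_force: [0.1, 0.4, 0.3]
gripper_width: 0.749
```

```bash
python3 st.py 436.4 -109.1 11 .082; python3 - <<'E'
from h import *
p,d=vision.read_camera("side"); crop(p[:,:,::-1].copy(),220,150,400,290,4,"pics/s5.png")
E
```

```text
t 11.25 tcp [ 669.2 -142.5  117.4] yaw 0.0829 tilt [ 0.0042 -0.0007] q [-0.08  0.62  0.3   1.64 -0.22  0.91  1.95] F [0.1 0.4 0.3] g 0.749
delta mm [-232.8   33.4 -106.4] dyaw -0.0008865319204684613
```

View pics/s5.png

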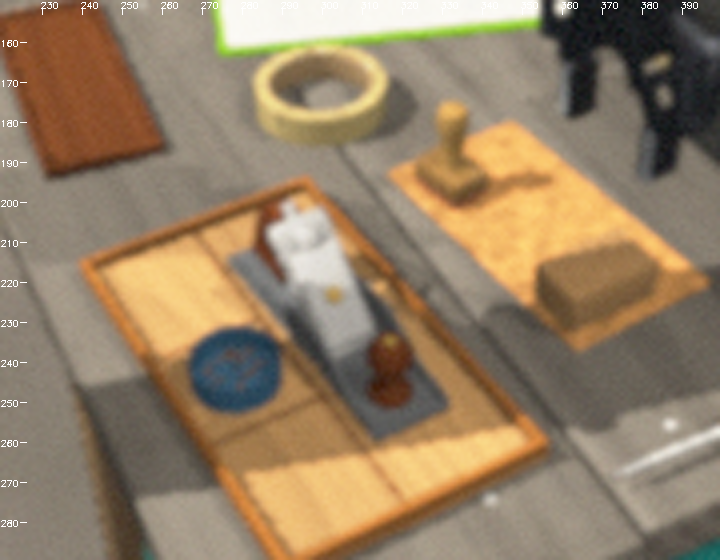

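Call:
move_arm(increments="0.8 -46.5 6.7 0 0 0 0;0.8 -46.5 6.7 0 0 0 0;0.8 -46.5 6.7 0 0 0 0;0.8 -46.5 6.7 0 0 0 0;0.8 -46.5 6.7 0 0 0 0;0.8 0 0 -30 0 0 0;0.8 0 0 -30 0 0 0;0.8 0 0 0 0 0 0")

```text
t: 12.3
eef_pos: [0.4329, -0.1081, 0.0525]
tool_rot: [-0.003, -0.042, 0.999, 0.0]
contact_force: [-0.1, -0.8, -0.3]
gripper_width: 0.798
```

```bash
python3 st.py 436.4 -109.1 11 .082
```

```text
t 12.3 tcp [ 432.9 -108.1   52.5] yaw 0.0832 tilt [-0.0054  0.0003] q [-0.12  0.4   0.27  2.24 -0.21  0.53  1.97] F [-0.1 -0.8 -0.3] g 0.798
delta mm [  3.5  -1.  -41.5] dyaw -0.001217458536429336
```

Call:
move_arm(increments="0.8 0.5 -1 -20 0 0 0;0.8 0 0 -15 0 0 0;0.8 0 0 -8 0 0 0;0.8 0 0 0 0 0 0;0.8 0 0 0 0 0 0;0.8 0 0 0 0 0 0;0.8 0 0 0 0 0 0;0.8 0 0 0 0 0 0")

```text
t: 13.3
eef_pos: [0.4358, -0.1094, 0.0115]
tool_rot: [0.0, -0.042, 0.999, 0.0]
contact_force: [0.1, 0.6, -0.0]
gripper_width: 0.799
```

```bash
python3 st.py 436.4 -109.1 11 .082; python3 st.py
```

```text
t 13.3 tcp [ 435.8 -109.4   11.5] yaw 0.0832 tilt [0.0003 0.    ] q [-0.08  0.49  0.23  2.25 -0.26  0.43  2.01] F [ 0.1  0.6 -0. ] g 0.799
delta mm [ 0.6  0.3 -0.5] dyaw -0.0012066623553448202
t 13.3 tcp [ 435.8 -109.4   11.5] yaw 0.0832 tilt [0.0003 0.    ] q [-0.08  0.49  0.23  2.25 -0.26  0.43  2.01] F [ 0.1  0.6 -0. ] g 0.799
```

Close on the tin, lift a little.

Call:
move_arm(increments="0.55 0 0 0 0 0 0;0.55 0 0 0 0 0 0;0.55 0 0 0 0 0 0;0.55 0 0 0 0 0 0;0.55 0 0 10 0 0 0;0.55 0 0 20 0 0 0;0.55 0 0 40 0 0 0;0.55 0 0 25 0 0 0")

```text
t: 14.3
eef_pos: [0.436, -0.1095, 0.1082]
tool_rot: [0.001, -0.041, 0.999, -0.0]
contact_force: [0.9, 0.2, -0.7]
gripper_width: 0.623
```

```bash
python3 st.py 697 -62 8 .082;python3 - <<'E'
from h import *
p,d=vision.read_camera("side"); crop(p[:,:,::-1].copy(),220,150,400,290,4,"pics/s6.png")
E
```

```text
t 14.3 tcp [ 436.  -109.5  108.2] yaw 0.0829 tilt [ 0.0014 -0.    ] q [-0.17  0.29  0.33  2.21 -0.15  0.66  1.92] F [ 0.9  0.2 -0.7] g 0.623
delta mm [ 261.    47.5 -100.2] dyaw -0.0009399099556379603
```

View pics/s6.png

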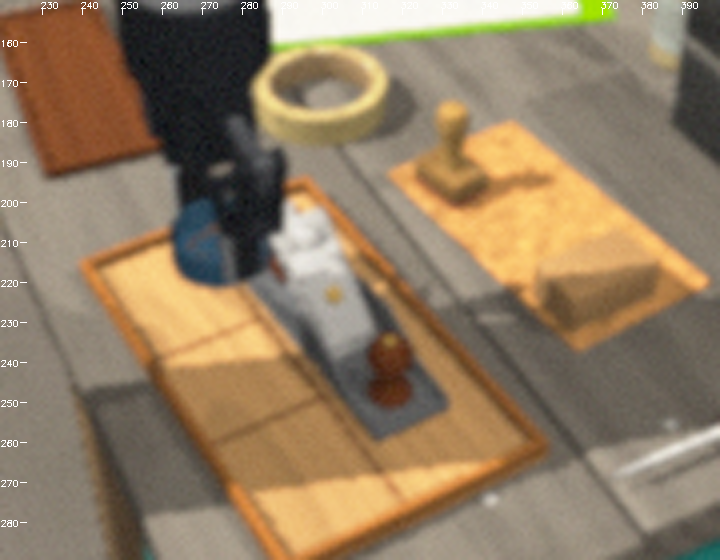

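```bash
python3 - <<'E'
from h import *
p,d=vision.read_camera("side"); crop(p[:,:,::-1].copy(),250,160,310,230,8,"pics/s7.png")
p,d=vision.read_camera("top"); crop(p[:,:,::-1].copy(),300,180,420,280,6,"pics/t7.png")
E
```

```text
(no output)
```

View pics/s7.png

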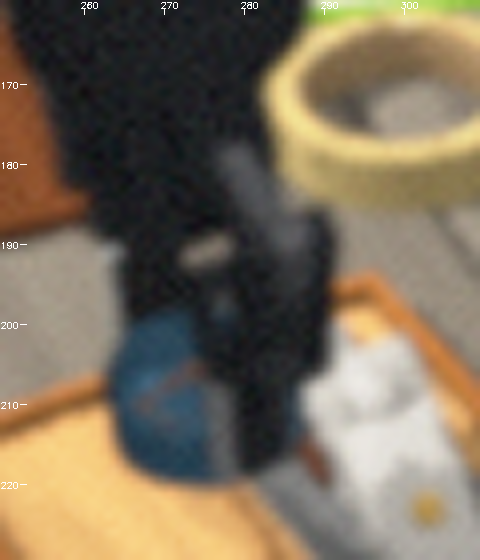

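View pics/t7.png

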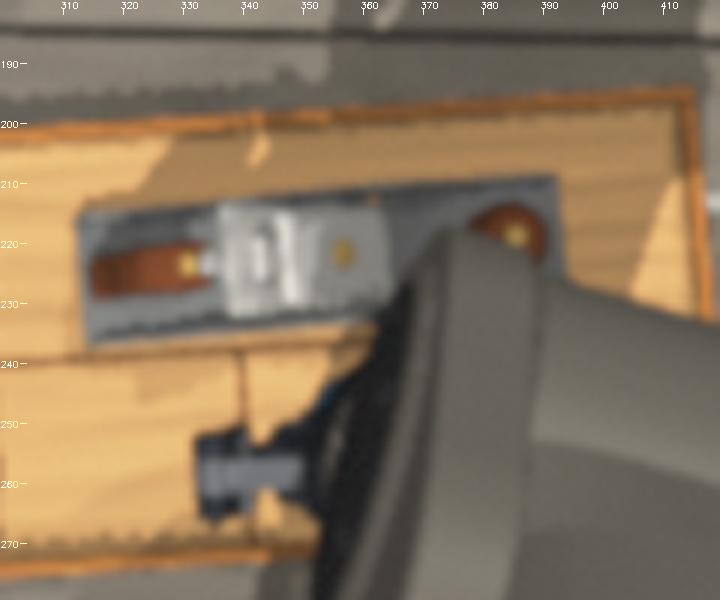

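```bash
python3 - <<'E'
from h import *
for z in(.105,.126):
    for a in range(0,360,45):
        x=proj("side",[.436+.0275*np.cos(np.radians(a)),-.1095+.0275*np.sin(np.radians(a)),z]); print(z,a,np.round(x,1),np.round((x-[250,160])*8+4))
E
```

```text
0.105 0 [286.2 210.3] [294. 406.]
0.105 45 [279.6 206.3] [240. 375.]
0.105 90 [270.2 206.8] [166. 379.]
0.105 135 [263.3 211.5] [111. 416.]
0.105 180 [262.9 217.9] [108. 467.]
0.105 225 [269.6 222.1] [161. 501.]
0.105 270 [279.4 221.6] [239. 497.]
0.105 315 [286.3 216.6] [294. 457.]
0.126 0 [285.6 203. ] [289. 348.]
0.126 45 [278.9 199.1] [235. 317.]
0.126 90 [269.4 199.6] [159. 321.]
0.126 135 [262.3 204.3] [103. 358.]
0.126 180 [261.9 210.6] [ 99. 409.]
0.126 225 [268.7 214.8] [154. 443.]
0.126 270 [278.7 214.3] [234. 438.]
0.126 315 [285.7 209.3] [290. 399.]
```

Call:
move_arm(increments="0.55 30 5.5 0 0 0 0;0.55 43.5 8 0 0 0 0;0.55 43.5 8 0 0 0 0;0.55 43.5 8 0 0 0 0;0.55 43.5 8 0 0 0 0;0.55 35 6 0 0 0 0;0.55 22 4 0 0 0 0;0.55 0 0 0 0 0 0")

```text
t: 15.45
eef_pos: [0.697, -0.061, 0.1043]
tool_rot: [-0.001, -0.042, 0.999, 0.0]
contact_force: [0.1, 0.3, -0.4]
gripper_width: 0.621
```

Call:
move_arm(increments="0.55 0 0 -25 0 0 0;0.55 0 0 -40 0 0 0;0.55 0 0 -20 0 0 0;0.55 0 0 -10 0 0 0;0.55 0 0 -3 0 0 0;0.55 0 0 0 0 0 0;0.55 0 0 0 0 0 0;0.55 0 0 0 0 0 0")

```text
t: 16.45
eef_pos: [0.6972, -0.0619, 0.0091]
tool_rot: [0.001, -0.042, 0.999, 0.0]
contact_force: [0.3, -0.2, -1.0]
gripper_width: 0.625
```

```bash
python3 st.py 697 -62 7.5 .082
```

```text
t 16.45 tcp [697.2 -61.9   9.1] yaw 0.0832 tilt [0.0012 0.0001] q [-0.17  0.78  0.26  1.64 -0.26  0.76  1.86] F [ 0.3 -0.2 -1. ] g 0.625
delta mm [-0.2 -0.1 -1.6] dyaw -0.0011779543560299366
```

Call:
move_arm(increments="0.55 0 0 -1.5 0 0 0;0.55 0 0 0 0 0 0;0.55 0 0 0 0 0 0;0.76 0 0 0 0 0 0;0.76 0 0 0 0 0 0;0.76 0 0 25 0 0 0;0.76 0 0 50 0 0 0;0.76 0 0 40 0 0 0")

```text
t: 17.45
eef_pos: [0.6969, -0.0621, 0.1234]
tool_rot: [0.0, -0.042, 0.999, -0.0]
contact_force: [1.7, -0.5, -1.2]
gripper_width: 0.76
```

```bash
python3 st.py ;python3 - <<'E'
from h import *
p,d=vision.read_camera("side"); crop(p[:,:,::-1].copy(),220,150,400,290,4,"pics/s8.png")
E
```

```text
t 17.45 tcp [696.9 -62.1 123.4] yaw 0.083 tilt [ 0.0006 -0.0002] q [-0.21  0.64  0.31  1.6  -0.22  0.94  1.83] F [ 1.7 -0.5 -1.2] g 0.76
```

View pics/s8.png

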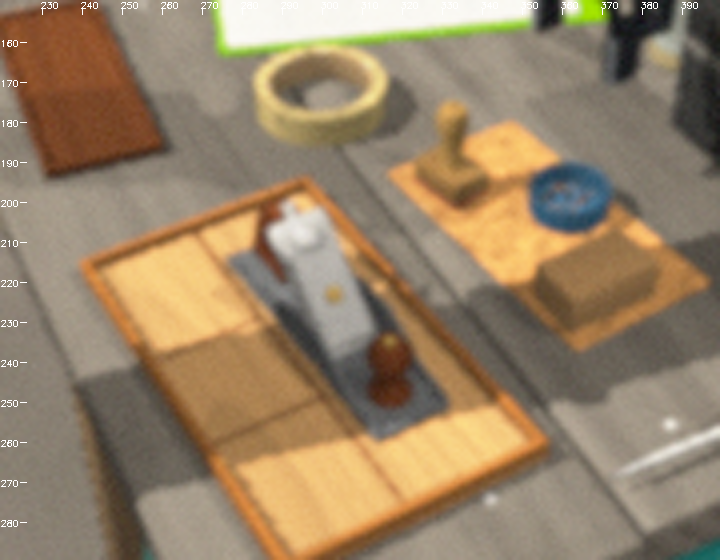

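Call:
move_arm(increments="0.72 -23.8 -6.1 0 0 0 -0.173;0.72 -23.8 -6.1 0 0 0 -0.173;0.72 -23.8 -6.1 0 0 0 -0.173;0.72 -23.8 -6.1 0 0 0 -0.173;0.72 -23.8 -6.1 0 0 0 -0.173;0.72 -23.8 -6.1 0 0 0 -0.173;0.72 -23.8 -6.1 0 0 0 -0.173;0.72 -23.8 -6.1 0 0 0 -0.173")

```text
t: 18.5
eef_pos: [0.5055, -0.1108, 0.1217]
tool_rot: [0.0, 0.608, 0.794, 0.0]
contact_force: [-0.5, 0.8, 0.2]
gripper_width: 0.721
```

Call:
move_arm(increments="0.72 0 0 0 0 0 -0.175;0.72 0 0 0 0 0 0;0.72 0 0 -10 0 0 0;0.72 0 0 -10 0 0 0;0.72 0 0 0 0 0 0;0.72 0 0 0 0 0 0;0.72 0 0 0 0 0 0;0.72 0 0 0 0 0 0")

```text
t: 19.5
eef_pos: [0.5065, -0.1107, 0.102]
tool_rot: [0.0, 0.673, 0.74, 0.0]
contact_force: [-0.5, -0.1, -1.0]
gripper_width: 0.718
```

```bash
python3 st.py 506.3 -110.9 12 -1.4758;python3 - <<'E'
from h import *
p,d=vision.read_camera("side"); crop(p[:,:,::-1].copy(),220,150,400,290,4,"pics/s9.png")
p,d=vision.read_camera("top"); crop(p[:,:,::-1].copy(),280,180,430,280,5,"pics/t9.png")
E
```

```text
t 19.5 tcp [ 506.5 -110.7  102. ] yaw -1.4757 tilt [0.0005 0.    ] q [-0.47  0.48  0.72  2.08 -0.47  0.75  0.65] F [-0.5 -0.1 -1. ] g 0.718
delta mm [ -0.2  -0.2 -90. ] dyaw -0.00010207297611453114
```

View pics/s9.png

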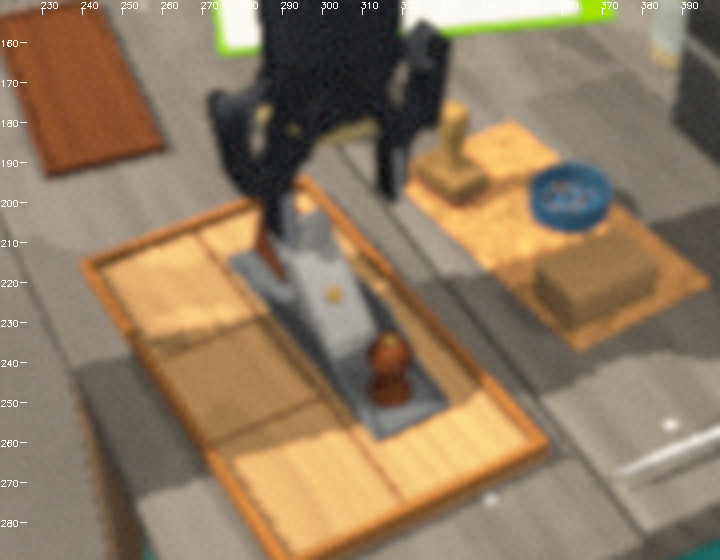

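View pics/t9.png

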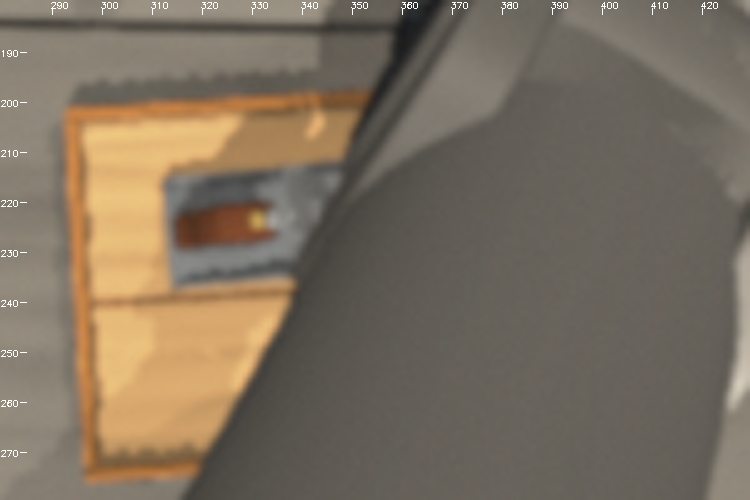

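Call:
move_arm(increments="0.72 0 0 -15 0 0 0;0.72 0 0 -15 0 0 0;0.72 0 0 -15 0 0 0;0.72 0 0 -10 0 0 0;0.72 0 0 -5 0 0 0;0.72 0 0 0 0 0 0;0.72 0 0 0 0 0 0;0.72 0 0 0 0 0 0")

```text
t: 20.6
eef_pos: [0.5067, -0.1107, 0.0422]
tool_rot: [0.0, 0.673, 0.74, 0.0]
contact_force: [0.7, -1.2, 0.4]
gripper_width: 0.72
```

```bash
python3 st.py 506.3 -110.9 12 -1.4758;python3 - <<'E'
from h import *
p,d=vision.read_camera("side"); crop(p[:,:,::-1].copy(),260,170,350,270,7,"pics/s10.png")
E
```

```text
t 20.6 tcp [ 506.7 -110.7   42.2] yaw -1.4758 tilt [0.0009 0.    ] q [-0.39  0.58  0.62  2.1  -0.57  0.63  0.73] F [ 0.7 -1.2  0.4] g 0.72
delta mm [ -0.4  -0.2 -30.2] dyaw -2.7535679155477055e-05
```

View pics/s10.png

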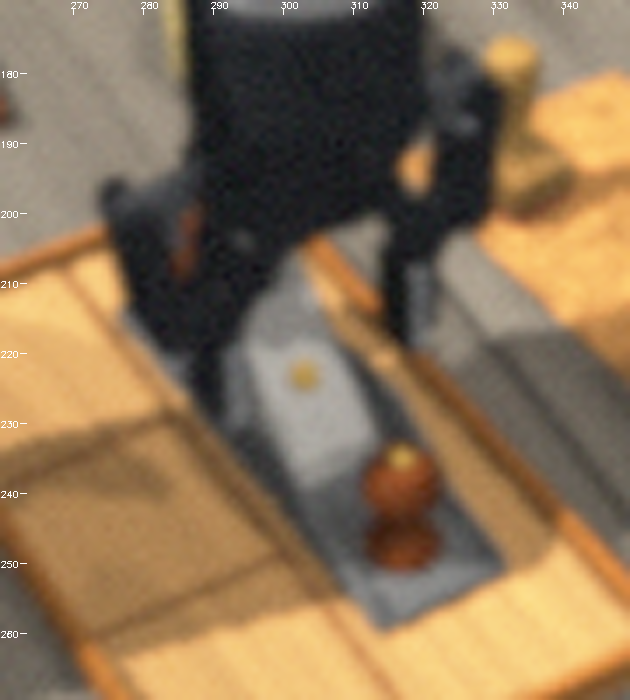

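Call:
move_arm(increments="0.72 -0.3 0 -12 0 0 0;0.72 0 0 -10 0 0 0;0.72 0 0 -6 0 0 0;0.72 0 0 -2 0 0 0;0.72 0 0 0 0 0 0;0.72 0 0 0 0 0 0;0.72 0 0 0 0 0 0;0.72 0 0 0 0 0 0")

```text
t: 21.65
eef_pos: [0.5061, -0.1107, 0.012]
tool_rot: [0.0, 0.673, 0.74, 0.0]
contact_force: [0.0, -0.3, -0.0]
gripper_width: 0.716
```

```bash
python3 st.py 506.3 -110.9 12 -1.4758
```

```text
t 21.65 tcp [ 506.1 -110.7   12. ] yaw -1.4758 tilt [0.0004 0.    ] q [-0.34  0.63  0.57  2.11 -0.62  0.57  0.77] F [ 0.  -0.3 -0. ] g 0.716
delta mm [ 0.2 -0.2  0. ] dyaw -4.5043082811391244e-05
```

Call:
move_arm(increments="0.5 0 0 0 0 0 0;0.5 0 0 0 0 0 0;0.5 0 0 0 0 0 0;0.5 0 0 0 0 0 0;0.5 0 0 0 0 0 0;0.5 0 0 0 0 0 0;0.5 0 0 3 0 0 0;0.5 0 0 5 0 0 0", newtons=70)

```text
t: 22.65
eef_pos: [0.5053, -0.1105, 0.0196]
tool_rot: [-0.001, 0.673, 0.74, -0.0]
contact_force: [-1.2, -0.1, -5.7]
gripper_width: 0.581
```

```bash
python3 st.py 506.3 -110.9 12 -1.4758
```

```text
t 22.65 tcp [ 505.3 -110.5   19.6] yaw -1.4758 tilt [-0.0014  0.0001] q [-0.36  0.61  0.58  2.11 -0.61  0.59  0.76] F [-1.2 -0.1 -5.7] g 0.581
delta mm [ 1.  -0.4 -7.6] dyaw -4.082423082429898e-05
```

Call:
move_arm(increments="0.5 0 0 15 0 0 0;0.5 0 0 30 0 0 0;0.5 0 0 30 0 0 0;0.5 0 0 10 0 0 0;0.5 0 0 0 0 0 0;0.5 0 0 0 0 0 0;0.5 0 0 0 0 0 0;0.5 0 0 0 0 0 0")

```text
t: 23.65
eef_pos: [0.5056, -0.1108, 0.1042]
tool_rot: [-0.0, 0.673, 0.74, -0.0]
contact_force: [0.5, 0.8, -5.1]
gripper_width: 0.578
```

```bash
python3 st.py 444.4 227.3 10 -1.6555;python3 - <<'E'
from h import *
p,d=vision.read_camera("side"); crop(p[:,:,::-1].copy(),230,130,370,270,5,"pics/s11.png")
E
```

```text
t 23.65 tcp [ 505.6 -110.8  104.2] yaw -1.4761 tilt [-0.0012 -0.0002] q [-0.47  0.48  0.73  2.08 -0.47  0.75  0.64] F [ 0.5  0.8 -5.1] g 0.578
delta mm [-61.2 338.1 -94.2] dyaw -0.17943548682610322
```

View pics/s11.png

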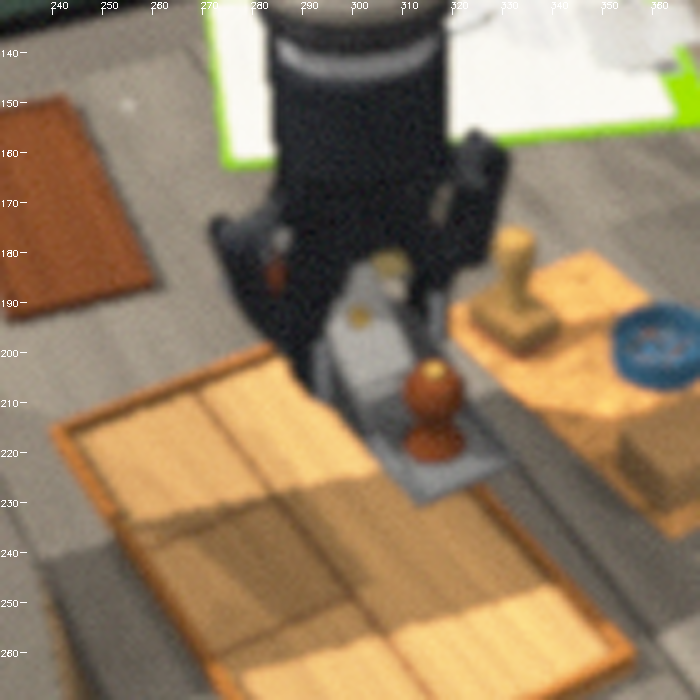

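Call:
move_arm(increments="0.5 -4 22 0 0 0 -0.022;0.5 -8 44 0 0 0 -0.022;0.5 -8 44 0 0 0 -0.022;0.5 -8 44 0 0 0 -0.022;0.5 -8 44 0 0 0 -0.022;0.5 -8 44 0 0 0 -0.022;0.5 -8 44 0 0 0 -0.022;0.5 -7 35 0 0 0 -0.022")

```text
t: 24.7
eef_pos: [0.4465, 0.2123, 0.1047]
tool_rot: [-0.0, 0.735, 0.678, 0.0]
contact_force: [0.4, 1.1, -4.8]
gripper_width: 0.58
```

Call:
move_arm(increments="0.5 -2.4 17 0 0 0 -0.003;0.5 0 0 -15 0 0 0;0.5 0 0 -20 0 0 0;0.5 0 0 -15 0 0 0;0.5 0 0 -5 0 0 0;0.5 0 0 0 0 0 0;0.5 0 0 0 0 0 0;0.5 0 0 0 0 0 0")

```text
t: 25.7
eef_pos: [0.4449, 0.2276, 0.0503]
tool_rot: [0.0, 0.736, 0.677, 0.001]
contact_force: [0.5, 1.2, -5.0]
gripper_width: 0.582
```

```bash
python3 st.py 444.4 227.3 10 -1.6555;python3 - <<'E'
from h import *
p,d=vision.read_camera("side"); crop(p[:,:,::-1].copy(),190,80,310,210,5,"pics/s12.png")
p,d=vision.read_camera("top"); crop(p[:,:,::-1].copy(),140,200,300,290,5,"pics/t12.png")
E
```

```text
t 25.7 tcp [444.9 227.6  50.3] yaw -1.6547 tilt [0.0008 0.0007] q [-1.14  0.56  0.7   2.14 -0.61  0.64 -0.1 ] F [ 0.5  1.2 -5. ] g 0.582
delta mm [ -0.5  -0.3 -40.3] dyaw -0.0007921827285308769
```

View pics/s12.png

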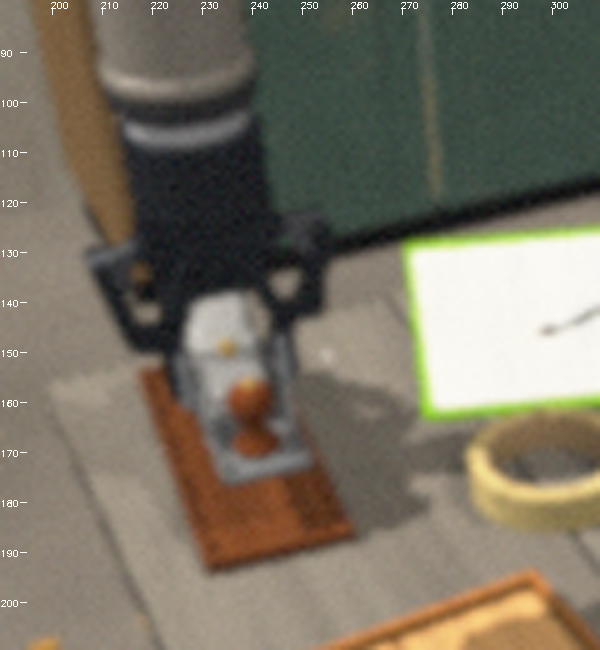

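View pics/t12.png

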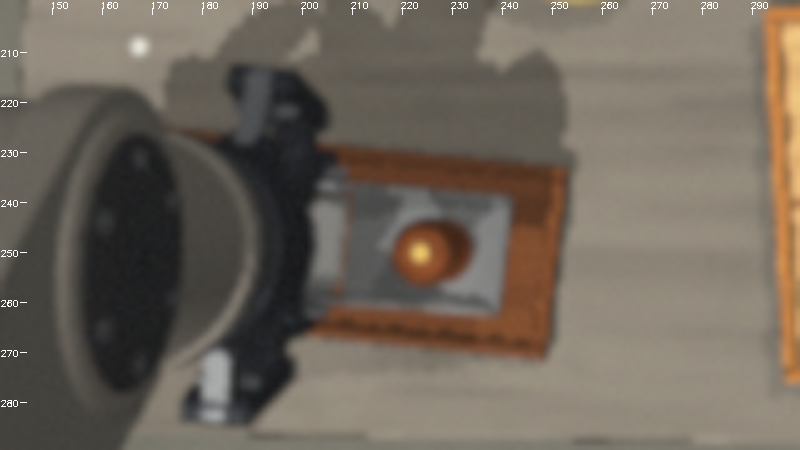

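```bash
python3 - <<'E'
from h import *
for c in [(513,195),(498,315)]: print(onplane("top",140+c[0]/5-.4,200+c[1]/5-.4,.049))
th=-.085
for L in [(.0255,-.0925),(-.0255,-.0925)]: print(.4456+np.cos(th)*L[0]-np.sin(th)*L[1], .2413+np.sin(th)*L[0]+np.cos(th)*L[1])
E
```

```text
[0.46460018 0.14604333 0.049     ]
[0.41338759 0.15051747 0.049     ]
0.46315490104058493 0.1469690641970765
0.41233902764096814 0.1512988460199997
```

Call:
move_arm(increments="0.5 -0.5 0 -15 0 0 0;0.5 0 0 -12 0 0 0;0.5 0 0 -7 0 0 0;0.5 0 0 -3 0 0 0;0.5 0 0 -1 0 0 0;0.5 0 0 0 0 0 0;0.5 0 0 0 0 0 0;0.5 0 0 0 0 0 0")

```text
t: 26.8
eef_pos: [0.4442, 0.2274, 0.012]
tool_rot: [0.0, 0.736, 0.677, 0.0]
contact_force: [-0.2, 1.0, -4.6]
gripper_width: 0.579
```

```bash
python3 st.py 444.4 227.3 10 -1.6555
```

```text
t 26.8 tcp [444.2 227.4  12. ] yaw -1.6547 tilt [0.0003 0.0003] q [-1.08  0.62  0.62  2.16 -0.68  0.57 -0.04] F [-0.2  1.  -4.6] g 0.579
delta mm [ 0.2 -0.1 -2. ] dyaw -0.0007539411149606323
```

Call:
move_arm(increments="0.5 0 0 -1 0 0 0;0.5 0 0 -0.7 0 0 0;0.5 0 0 0 0 0 0;0.5 0 0 0 0 0 0;0.5 0 0 0 0 0 0;0.5 0 0 0 0 0 0;0.5 0 0 0 0 0 0;0.5 0 0 0 0 0 0")

```text
t: 27.8
eef_pos: [0.4441, 0.2274, 0.0103]
tool_rot: [-0.0, 0.736, 0.677, 0.0]
contact_force: [-3.4, -1.3, 6.0]
gripper_width: 0.581
```

```bash
python3 st.py 444.4 227.3 10 -1.6555
```

```text
t 27.8 tcp [444.1 227.4  10.3] yaw -1.6549 tilt [0.     0.0004] q [-1.08  0.62  0.61  2.16 -0.69  0.56 -0.04] F [-3.4 -1.3  6. ] g 0.581
delta mm [ 0.3 -0.1 -0.3] dyaw -0.0005954727049390929
```

Call:
move_arm(increments="0.66 0 0 0 0 0 0;0.72 0 0 0 0 0 0;0.72 0 0 0 0 0 0;0.72 0 0 15 0 0 0;0.72 0 0 25 0 0 0;0.72 0 0 40 0 0 0;0.72 0 0 40 0 0 0;0.72 0 0 0 0 0 0", newtons=30)

```text
t: 28.8
eef_pos: [0.4459, 0.2282, 0.1333]
tool_rot: [-0.0, 0.736, 0.677, 0.003]
contact_force: [0.6, 0.4, -0.2]
gripper_width: 0.719
```

```bash
python3 st.py 697.2 -62 130 .083;python3 - <<'E'
from h import *
p,d=vision.read_camera("side"); crop(p[:,:,::-1].copy(),190,80,310,210,5,"pics/s13.png")
p,d=vision.read_camera("top"); crop(p[:,:,::-1].copy(),140,200,300,290,5,"pics/t13.png")
E
```

```text
t 28.8 tcp [445.9 228.2 133.3] yaw -1.6551 tilt [0.0043 0.0041] q [-1.28  0.43  0.86  2.1  -0.46  0.8  -0.22] F [ 0.6  0.4 -0.2] g 0.719
delta mm [ 251.3 -290.2   -3.3] dyaw 1.7381453878484618
```

View pics/s13.png

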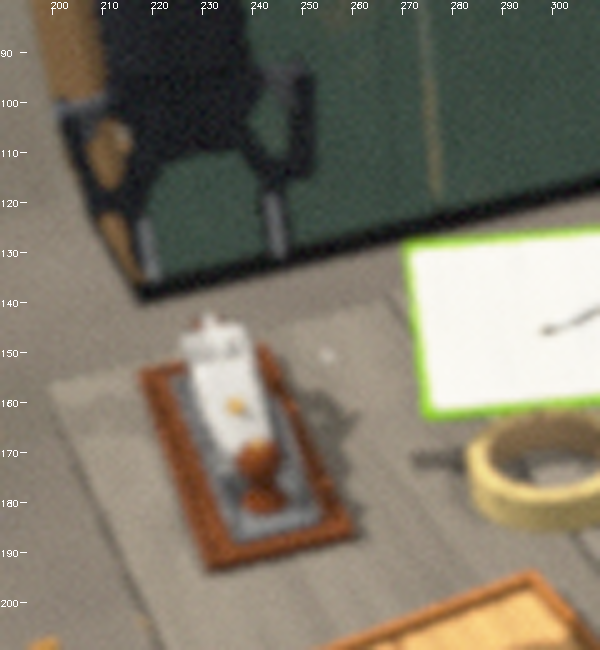

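View pics/t13.png

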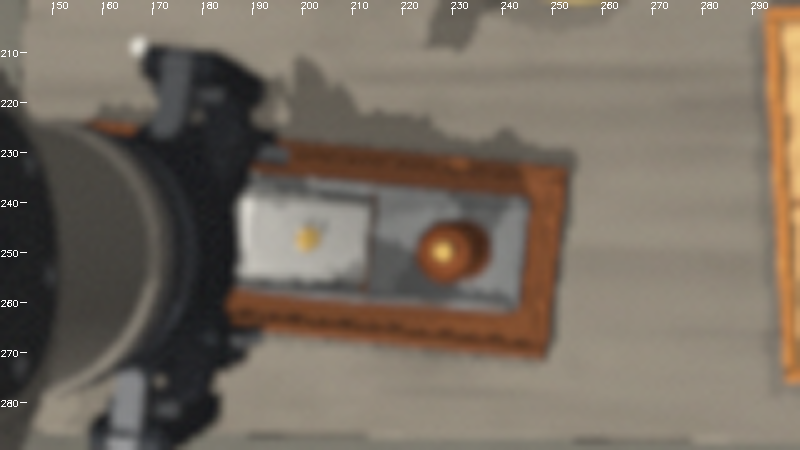

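Call:
move_arm(increments="0.78 25 -29 0 0 0 0.174;0.78 25 -29 0 0 0 0.174;0.78 25 -29 0 0 0 0.174;0.78 25 -29 0 0 0 0.174;0.78 25 -29 0 0 0 0.174;0.78 25 -29 0 0 0 0.174;0.78 25 -29 0 0 0 0.174;0.78 25 -29 0 0 0 0.174")

```text
t: 29.9
eef_pos: [0.6438, -0.0058, 0.1285]
tool_rot: [-0.001, 0.128, 0.992, -0.0]
contact_force: [-0.1, 0.4, -0.4]
gripper_width: 0.78
```

Call:
move_arm(increments="0.78 26 -29 0 0 0 0.174;0.78 26 -29 0 0 0 0.172;0.78 0 0 0 0 0 0;0.78 0 0 -20 0 0 0;0.78 0 0 -30 0 0 0;0.78 0 0 -10 0 0 0;0.78 0 0 0 0 0 0;0.78 0 0 0 0 0 0")

```text
t: 30.9
eef_pos: [0.6966, -0.0624, 0.071]
tool_rot: [0.001, -0.042, 0.999, -0.0]
contact_force: [-0.5, 0.5, -0.2]
gripper_width: 0.778
```

```bash
python3 st.py 697.2 -62 7.5 .083
```

```text
t 30.9 tcp [696.6 -62.4  71. ] yaw 0.0834 tilt [ 0.0013 -0.0001] q [-0.21  0.7   0.32  1.63 -0.27  0.86  1.87] F [-0.5  0.5 -0.2] g 0.778
delta mm [  0.6   0.4 -63.5] dyaw -0.0003629338408641103
```

Call:
move_arm(increments="0.78 0.5 0.5 -25 0 0 0;0.78 0 0 -22 0 0 0;0.78 0 0 -12 0 0 0;0.78 0 0 -4.5 0 0 0;0.78 0 0 0 0 0 0;0.78 0 0 0 0 0 0;0.78 0 0 0 0 0 0;0.78 0 0 0 0 0 0")

```text
t: 31.9
eef_pos: [0.6968, -0.0622, 0.007]
tool_rot: [0.0, -0.042, 0.999, 0.0]
contact_force: [0.3, 0.3, 0.2]
gripper_width: 0.78
```

```bash
python3 st.py 697.2 -62 7.6 .083
```

```text
t 31.9 tcp [696.8 -62.2   7. ] yaw 0.0832 tilt [0.0006 0.0001] q [-0.19  0.78  0.29  1.64 -0.3   0.76  1.89] F [0.3 0.3 0.2] g 0.78
delta mm [0.4 0.2 0.6] dyaw -0.00019850369574937743
```

Call:
move_arm(increments="0.55 0 0 0 0 0 0;0.55 0 0 0 0 0 0;0.55 0 0 0 0 0 0;0.55 0 0 0 0 0 0;0.55 0 0 10 0 0 0;0.55 0 0 25 0 0 0;0.55 0 0 35 0 0 0;0.55 0 0 25 0 0 0")

```text
t: 32.9
eef_pos: [0.697, -0.0624, 0.1033]
tool_rot: [0.001, -0.042, 0.999, -0.0]
contact_force: [-0.1, -0.3, -0.5]
gripper_width: 0.62
```

```bash
python3 st.py 435.5 -109.2 12.5 .083
```

```text
t 32.9 tcp [697.  -62.4 103.3] yaw 0.0831 tilt [ 0.0012 -0.0002] q [-0.22  0.66  0.33  1.61 -0.26  0.91  1.86] F [-0.1 -0.3 -0.5] g 0.62
delta mm [-261.5  -46.8  -90.8] dyaw -7.802593702195548e-05
```

Call:
move_arm(increments="0.55 -30 -5.5 0 0 0 0;0.55 -43.5 -8 0 0 0 0;0.55 -43.5 -8 0 0 0 0;0.55 -43.5 -8 0 0 0 0;0.55 -43.5 -8 0 0 0 0;0.55 -35 -6 0 0 0 0;0.55 -22 -3.5 0 0 0 0;0.55 0 0 0 0 0 0")

```text
t: 33.9
eef_pos: [0.4341, -0.1095, 0.1018]
tool_rot: [-0.0, -0.041, 0.999, 0.0]
contact_force: [0.5, 0.6, 0.1]
gripper_width: 0.622
```

Call:
move_arm(increments="0.55 0 0 -25 0 0 0;0.55 0 0 -35 0 0 0;0.55 0 0 -20 0 0 0;0.55 0 0 -8 0 0 0;0.55 0 0 0 0 0 0;0.55 0 0 0 0 0 0;0.55 0 0 0 0 0 0;0.55 0 0 0 0 0 0")

```text
t: 34.9
eef_pos: [0.436, -0.1092, 0.0141]
tool_rot: [0.0, -0.042, 0.999, -0.0]
contact_force: [0.6, 0.6, -0.8]
gripper_width: 0.623
```

```bash
python3 st.py 435.5 -109.2 11.5 .083
```

```text
t 34.9 tcp [ 436.  -109.2   14.1] yaw 0.0832 tilt [0.001 0.   ] q [-0.12  0.49  0.27  2.25 -0.3   0.43  2.05] F [ 0.6  0.6 -0.8] g 0.623
delta mm [-0.5 -0.  -2.6] dyaw -0.00021399241206272734
```

Call:
move_arm(increments="0.55 0 0 -2 0 0 0;0.55 0 0 -1 0 0 0;0.55 0 0 0 0 0 0;0.78 0 0 0 0 0 0;0.78 0 0 0 0 0 0;0.78 0 0 20 0 0 0;0.78 0 0 45 0 0 0;0.7 0 0 35 0 0 0")

```text
t: 35.9
eef_pos: [0.4356, -0.1093, 0.1118]
tool_rot: [-0.0, -0.041, 0.999, -0.0]
contact_force: [1.4, 0.0, -0.0]
gripper_width: 0.699
```

```bash
python3 st.py 668.4 -141.9 14.9 .083
```

```text
t 35.9 tcp [ 435.6 -109.3  111.8] yaw 0.0829 tilt [-0.     -0.0002] q [-0.23  0.29  0.4   2.21 -0.18  0.67  1.94] F [ 1.4  0.  -0. ] g 0.699
delta mm [232.8 -32.6 -96.9] dyaw 7.854646233139417e-05
```

Now the block.

Call:
move_arm(increments="0.65 40 -5.6 0 0 0 0;0.65 46 -6.5 0 0 0 0;0.65 46 -6.5 0 0 0 0;0.65 46 -6.5 0 0 0 0;0.65 40 -5 0 0 0 0;0.65 15 -2.5 0 0 0 0;0.65 0 0 -30 0 0 0;0.65 0 0 0 0 0 0")

```text
t: 36.9
eef_pos: [0.6665, -0.1412, 0.0779]
tool_rot: [-0.003, -0.042, 0.999, 0.001]
contact_force: [-1.0, -0.5, 0.5]
gripper_width: 0.651
```

Call:
move_arm(increments="0.65 0 0 -20 0 0 0;0.65 0 0 -25 0 0 0;0.65 0 0 -15 0 0 0;0.65 0 0 -7 0 0 0;0.65 0 0 0 0 0 0;0.65 0 0 0 0 0 0;0.65 0 0 0 0 0 0;0.65 0 0 0 0 0 0")

```text
t: 37.9
eef_pos: [0.6689, -0.1418, 0.0141]
tool_rot: [0.0, -0.042, 0.999, -0.0]
contact_force: [0.1, 1.5, -0.7]
gripper_width: 0.649
```

```bash
python3 st.py 668.4 -141.9 14.9 .083
```

```text
t 37.9 tcp [ 668.9 -141.8   14.1] yaw 0.0832 tilt [ 0.0008 -0.0001] q [-0.1   0.76  0.32  1.69 -0.32  0.75  2.03] F [ 0.1  1.5 -0.7] g 0.649
delta mm [-0.5 -0.1  0.8] dyaw -0.00019803651297842229
```

Call:
move_arm(increments="0.4 0 0 0 0 0 0;0.4 0 0 0 0 0 0;0.4 0 0 0 0 0 0;0.4 0 0 0 0 0 0;0.4 0 0 15 0 0 0;0.4 0 0 30 0 0 0;0.4 0 0 30 0 0 0;0.4 0 0 0 0 0 0")

```text
t: 38.9
eef_pos: [0.6704, -0.1424, 0.0918]
tool_rot: [0.002, -0.041, 0.999, -0.0]
contact_force: [0.2, 0.2, 0.1]
gripper_width: 0.487
```

```bash
python3 st.py 443.6 -185.3 20 .083
```

```text
t 38.9 tcp [ 670.4 -142.4   91.8] yaw 0.0829 tilt [ 0.0049 -0.0007] q [-0.13  0.66  0.36  1.66 -0.28  0.87  2.  ] F [0.2 0.2 0.1] g 0.487
delta mm [-226.8  -42.9  -71.8] dyaw 7.157619997960607e-05
```

Call:
move_arm(increments="0.4 -30 -6 0 0 0 0;0.4 -45 -9 0 0 0 0;0.4 -45 -9 0 0 0 0;0.4 -45 -9 0 0 0 0;0.4 -40 -7 0 0 0 0;0.4 -20.3 -3.5 0 0 0 0;0.4 0 0 -15 0 0 0;0.4 0 0 0 0 0 0")

```text
t: 39.9
eef_pos: [0.4432, -0.1847, 0.0723]
tool_rot: [-0.001, -0.042, 0.999, 0.0]
contact_force: [0.0, 1.2, -0.2]
gripper_width: 0.485
```

Call:
move_arm(increments="0.4 0 0 -20 0 0 0;0.4 0 0 -20 0 0 0;0.4 0 0 -10 0 0 0;0.4 0 0 -3 0 0 0;0.4 0 0 0 0 0 0;0.4 0 0 0 0 0 0;0.4 0 0 0 0 0 0;0.4 0 0 0 0 0 0")

```text
t: 40.9
eef_pos: [0.4435, -0.1853, 0.0209]
tool_rot: [0.0, -0.042, 0.999, -0.0]
contact_force: [0.2, 0.6, 0.3]
gripper_width: 0.485
```

```bash
python3 st.py 443.6 -185.3 18.2 .083
```

```text
t 40.9 tcp [ 443.5 -185.3   20.9] yaw 0.0832 tilt [ 0.0006 -0.0001] q [ 0.02  0.51  0.3   2.18 -0.32  0.49  2.22] F [0.2 0.6 0.3] g 0.485
delta mm [ 0.1  0.  -2.7] dyaw -0.00023155808900490737
```

Call:
move_arm(increments="0.4 0 0 -2 0 0 0;0.4 0 0 -0.8 0 0 0;0.4 0 0 0 0 0 0;0.65 0 0 0 0 0 0;0.65 0 0 0 0 0 0;0.65 0 0 20 0 0 0;0.65 0 0 50 0 0 0;0.6 0 0 45 0 0 0")

```text
t: 41.9
eef_pos: [0.443, -0.1854, 0.134]
tool_rot: [-0.0, -0.041, 0.999, -0.0]
contact_force: [1.1, -0.3, 0.2]
gripper_width: 0.598
```

```bash
python3 st.py 641.5 -0.4 33.8 .083; python3 - <<'E'
from h import *
p,d=vision.read_camera("side"); crop(p[:,:,::-1].copy(),220,150,400,290,4,"pics/s14.png")
E
```

```text
t 41.9 tcp [ 443.  -185.4  134. ] yaw 0.083 tilt [-0.0008 -0.0002] q [-0.1   0.3   0.43  2.13 -0.19  0.75  2.11] F [ 1.1 -0.3  0.2] g 0.598
delta mm [ 198.5  185.  -100.2] dyaw 4.207402286650341e-05
```

View pics/s14.png

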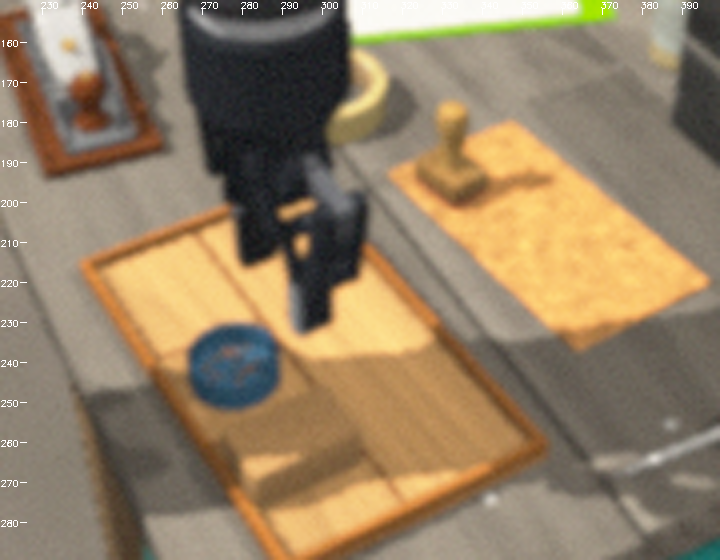

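Call:
move_arm(increments="0.6 30 28 0 0 0 0;0.6 40 37 0 0 0 0;0.6 40 37 0 0 0 0;0.6 40 37 0 0 0 0;0.6 33 30 0 0 0 0;0.6 15.4 15.5 0 0 0 0;0.6 0 0 0 0 0 0;0.6 0 0 0 0 0 0")

```text
t: 42.95
eef_pos: [0.6406, -0.0023, 0.1325]
tool_rot: [-0.001, -0.041, 0.999, -0.0]
contact_force: [0.2, -1.0, 0.1]
gripper_width: 0.602
```

```bash
python3 st.py 641.5 -0.4 33.8 .083
```

```text
t 42.95 tcp [640.6  -2.3 132.5] yaw 0.0818 tilt [-0.0013 -0.0008] q [-0.36  0.55  0.36  1.75 -0.24  0.89  1.76] F [ 0.2 -1.   0.1] g 0.602
delta mm [  0.9   1.9 -98.7] dyaw 0.0012158977129444193
```

Call:
move_arm(increments="0.6 0 0.5 -35 0 0 0;0.6 0 0 -35 0 0 0;0.6 0 0 -20 0 0 0;0.6 0 0 -8 0 0 0;0.6 0 0 0 0 0 0;0.6 0 0 0 0 0 0;0.6 0 0 0 0 0 0;0.6 0 0 0 0 0 0")

```text
t: 43.95
eef_pos: [0.6421, -0.0002, 0.0354]
tool_rot: [0.0, -0.042, 0.999, 0.0]
contact_force: [0.6, -0.4, 0.5]
gripper_width: 0.602
```

```bash
python3 st.py 641.5 -0.4 33.8 .083
```

```text
t 43.95 tcp [ 6.421e+02 -2.000e-01  3.540e+01] yaw 0.0834 tilt [0.0008 0.0002] q [-0.32  0.67  0.31  1.79 -0.29  0.72  1.8 ] F [ 0.6 -0.4  0.5] g 0.602
delta mm [-0.6 -0.2 -1.6] dyaw -0.0003564386452306889
```

Call:
move_arm(increments="0.2 0 0 0 0 0 0;0.2 0 0 0 0 0 0;0.2 0 0 0 0 0 0;0.2 0 0 0 0 0 0;0.2 0 0 20 0 0 0;0.2 0 0 40 0 0 0;0.2 0 0 20 0 0 0;0.2 0 0 0 0 0 0")

```text
t: 44.95
eef_pos: [0.643, -0.0002, 0.1169]
tool_rot: [0.002, -0.042, 0.999, 0.0]
contact_force: [0.2, -0.4, -1.7]
gripper_width: 0.253
```

Call:
move_arm(increments="0.2 -30 -4.6 0 0 0 0;0.2 -42 -6.5 0 0 0 0;0.2 -42 -6.5 0 0 0 0;0.2 -42 -6.5 0 0 0 0;0.2 -35 -5 0 0 0 0;0.2 -18 -3 0 0 0 0;0.2 0 0 0 0 0 0;0.2 0 0 0 0 0 0")

```text
t: 45.95
eef_pos: [0.4336, -0.0321, 0.1146]
tool_rot: [0.0, -0.042, 0.999, -0.0]
contact_force: [0.2, 0.3, -1.0]
gripper_width: 0.248
```

```bash
python3 st.py 433.1 -32.4 40 .083
```

```text
t 45.95 tcp [433.6 -32.1 114.6] yaw 0.0837 tilt [ 0.0004 -0.0001] q [-0.41  0.26  0.39  2.24 -0.16  0.67  1.75] F [ 0.2  0.3 -1. ] g 0.248
delta mm [ -0.5  -0.3 -74.6] dyaw -0.0006719149284992038
```

Call:
move_arm(increments="0.2 0 0 -25 0 0 0;0.2 0 0 -30 0 0 0;0.2 0 0 -13 0 0 0;0.2 0 0 -4 0 0 0;0.2 0 0 0 0 0 0;0.2 0 0 0 0 0 0;0.2 0 0 0 0 0 0;0.2 0 0 0 0 0 0")

```text
t: 46.95
eef_pos: [0.4329, -0.0323, 0.0432]
tool_rot: [0.0, -0.042, 0.999, 0.0]
contact_force: [-0.6, 0.4, -0.9]
gripper_width: 0.251
```

```bash
python3 st.py 433.1 -32.4 39.4 .083; python3 - <<'E'
from h import *
a=cv2.imread("pics/side0.png"); p,d=vision.read_camera("side"); p=p[:,:,::-1].copy()
crop(np.hstack([a[190:300,230:310],p[190:300,230:310]]),0,0,160,110,5,"pics/cmp.png")
E
```

```text
t 46.95 tcp [432.9 -32.3  43.2] yaw 0.0832 tilt [0.0007 0.0002] q [-0.34  0.41  0.32  2.28 -0.27  0.49  1.85] F [-0.6  0.4 -0.9] g 0.251
delta mm [ 0.2 -0.1 -3.8] dyaw -0.00020673765428841362
```

View pics/cmp.png

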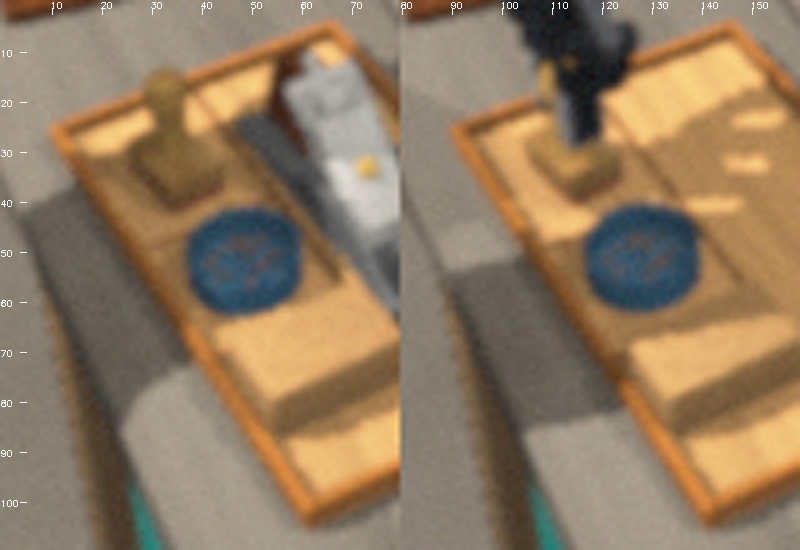

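Call:
move_arm(increments="0.2 0 0 -2.5 0 0 0;0.2 0 0 -1.5 0 0 0;0.2 0 0 0 0 0 0;0.2 0 0 0 0 0 0;0.4 0 0 0 0 0 0;0.5 0 0 0 0 0 0;0.55 0 0 15 0 0 0;0.55 0 0 40 0 0 0")

```text
t: 48.0
eef_pos: [0.4315, -0.0326, 0.0941]
tool_rot: [-0.002, -0.041, 0.999, -0.0]
contact_force: [0.8, 0.8, 0.5]
gripper_width: 0.549
```

Call:
move_arm(increments="0.6 0 0 30 0 0 0;0.6 0 0 40 0 0 0;0.6 0 40 20 0 0 0;0.6 0 50 0 0 0 0;0.6 0 50 0 0 0 0;0.6 0 50 0 0 0 0;0.6 0 50 0 0 0 0;0.6 0 50 0 0 0 0")

```text
t: 49.0
eef_pos: [0.4326, 0.259, 0.185]
tool_rot: [0.001, -0.041, 0.999, 0.0]
contact_force: [1.3, -0.6, 0.9]
gripper_width: 0.597
```

```bash
python3 st.py; python3 - <<'E'
from h import *
for n,(x0,y0,x1,y1) in {"side":(235,185,365,295),"top":(285,185,430,285)}.items():
    a=cv2.imread(f"pics/{n}0.png"); p,d=vision.read_camera(n); p=p[:,:,::-1].copy(); cv2.imwrite(f"pics/{n}_f.png",p)
    crop(p,x0,y0,x1,y1,5,f"pics/{n}_fc.png")
E
```

```text
t 49.0 tcp [432.6 259.  185. ] yaw 0.0828 tilt [0.0011 0.0004] q [-0.88  0.25  0.25  2.02 -0.08  0.88  1.07] F [ 1.3 -0.6  0.9] g 0.597
```

View pics/top_fc.png

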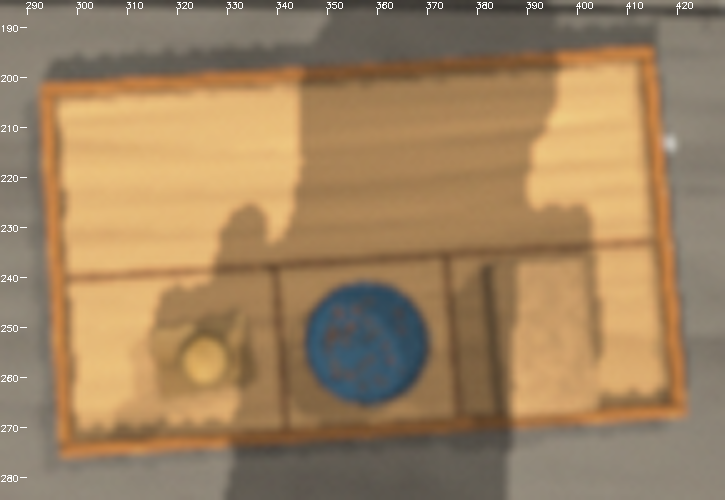

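View pics/side_fc.png

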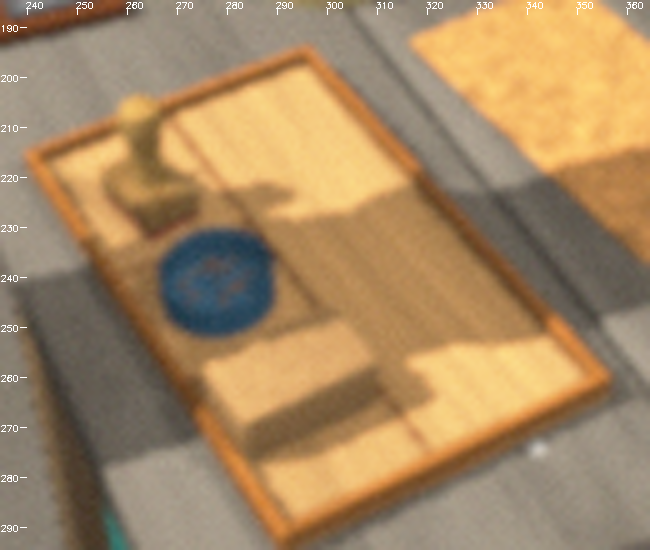

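View pics/top_f.png

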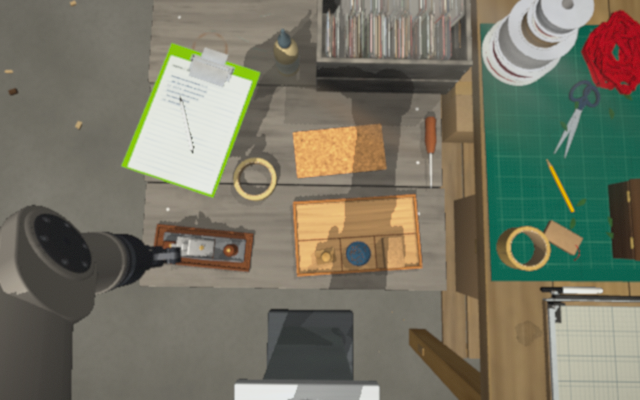

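```bash
python3 - <<'E'
from h import *
def blue(p):
    h=cv2.cvtColor(p,cv2.COLOR_BGR2HSV); return (h[...,0]>95)&(h[...,0]<120)&(h[...,1]>110)
for n,(x0,y0,x1,y1) in {"side":(255,225,300,260),"top":(335,235,385,275)}.items():
    c=[]
    for f in("0","_f"):
        p=cv2.imread(f"pics/{n}{f}.png"); m=blue(p)[y0:y1,x0:x1]; v,u=np.nonzero(m); 
        (cx,cy),r=cv2.minEnclosingCircle(np.stack([u,v],1).astype(np.float32))
        q=onplane(n,x0+u.mean(),y0+v.mean(),.025); c.append(q); print(n,f,m.sum(),u.mean()+x0,v.mean()+y0,cx+x0,cy+y0,np.round(q,4))
    print("shift",np.round((c[1]-c[0])*1000,1))
# masked ECC / template of block & stamp
for n,R in {"top":[("block",378,232,408,272),("stamp",312,246,340,268),("knob",318,250,333,263)],"side":[("block",270,245,318,285),("stamp",250,200,282,238)]}.items():
    a=cv2.imread(f"pics/{n}0.png",0).astype(np.float32); b=cv2.imread(f"pics/{n}_f.png",0).astype(np.float32)
    g=lambda i:cv2.GaussianBlur(cv2.magnitude(cv2.Sobel(i,5,1,0),cv2.Sobel(i,5,0,1)),(0,0),1)
    for nm,x0,y0,x1,y1 in R:
        W=np.eye(2,3,dtype=np.float32)
        try:
            cc,W=cv2.findTransformECC(g(a)[y0:y1,x0:x1],g(b)[y0:y1,x0:x1],W,cv2.MOTION_TRANSLATION,(3,200,1e-5)); print(n,nm,"px shift",W[:,2],round(cc,2))
        except Exception as e: print(n,nm,"fail")
for f in("0","_f"):
    p=cv2.imread(f"pics/top{f}.png"); q=cv2.resize(p[240:275,305:345],None,fx=10,fy=10,interpolation=cv2.INTER_CUBIC); cv2.imwrite(f"pics/st{f}.png",q)
cv2.imwrite("pics/stc.png",np.hstack([cv2.imread("pics/st0.png"),cv2.imread("pics/st_f.png")]))
r=[cv2.resize(cv2.imread(f"pics/top{f}.png")[228:274,372:412],None,fx=10,fy=10,interpolation=cv2.INTER_CUBIC) for f in("0","_f")]
cv2.imwrite("pics/blc.png",np.hstack(r))
r=[cv2.resize(cv2.imread(f"pics/side{f}.png")[195:240,245:285],None,fx=10,fy=10,interpolation=cv2.INTER_CUBIC) for f in("0","_f")]
cv2.imwrite("pics/ssc.png",np.hstack(r))
E
```

```text
side 0 178 278.4269662921348 242.19101123595505 278.6181812286377 241.56363677978516 [ 0.4348 -0.1182  0.025 ]
side _f 178 277.96067415730334 241.46067415730337 278.0 241.0 [ 0.4347 -0.1155  0.025 ]
shift [-0.1  2.7  0. ]
top 0 163 360.159509202454 252.93251533742333 358.8999996185303 253.10000038146973 [ 0.4373 -0.1116  0.025 ]
top _f 156 358.9166666666667 252.9551282051282 357.5 253.5 [ 0.4372 -0.1089  0.025 ]
shift [-0.1  2.8  0. ]
top block px shift [1.3060955  0.59663385] 0.77
top stamp px shift [1.7307578  0.10141675] 0.48
top knob px shift [0.73661363 0.43240836] 0.69
side block px shift [-0.51537734  0.27832177] 0.74
side stamp px shift [-0.6100495  -0.09429011] 0.56
```

View pics/stc.png

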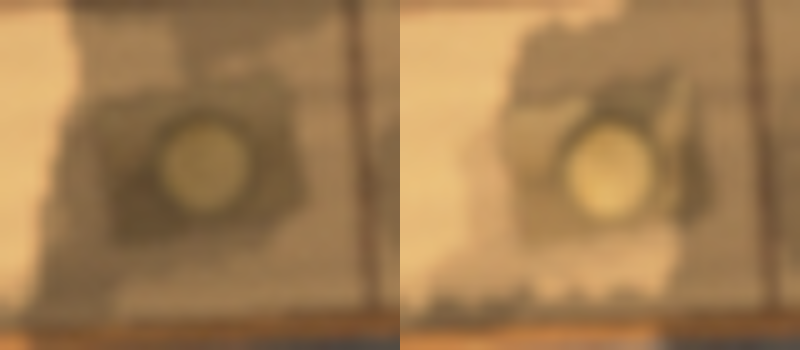

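View pics/blc.png

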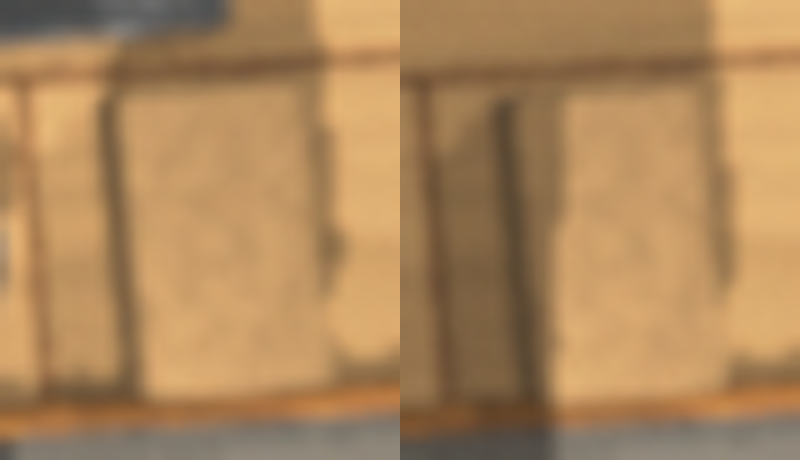

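View pics/ssc.png

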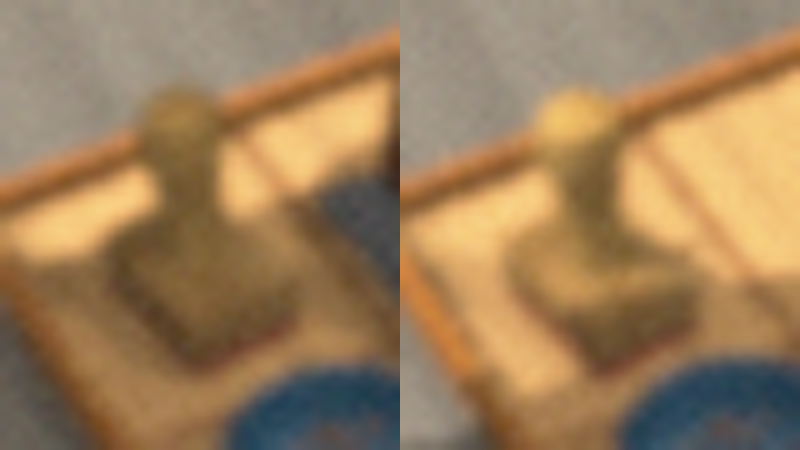

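```bash
python3 - <<'E'
from station import bot
print(bot.hand_in()); o=bot.get_obs(); print(o["t"])
E
```

```text
the job is handed in; nothing more can be done
None
the job is handed in; nothing more can be done
```

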